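# Build the seed imager's lens stack and zero its focus

### The job

Build the lens stack in the aluminium holder, each part lying flat on the one below: first all the white spacers that are on the bench, then the glass lens blank, set down gently and never dropped, then the aluminium retaining ring on top. Then take the stylus from its stand, push the recessed zero button of the focus unit fully down with its pin for a moment, and put the stylus back upright in its stand. Leave the dishes, bottle and forceps where they are.

Things in the scene. Friction and masses are not known exactly. Their poses are not given: they have to be found in the camera images.
- spacer1_centre (a point): Spacer: white plastic ring, bore 36 mm, 10 mm thick, round, 60 mm outside diameter, lies flat on the bench at the start; point at its centre, half-way up; z is its axis (up). There are 2 to 4 identical spacers (this one may be absent).
- spacer2_centre (a point): Spacer: white plastic ring, bore 36 mm, 10 mm thick, round, 60 mm outside diameter, lies flat on the bench at the start; point at its centre, half-way up; z is its axis (up). There are 2 to 4 identical spacers (this one may be absent).
- spacer3_centre (a point): Spacer: white plastic ring, bore 36 mm, 10 mm thick, round, 60 mm outside diameter, lies flat on the bench at the start; point at its centre, half-way up; z is its axis (up). There are 2 to 4 identical spacers (this one may be absent).
- spacer4_centre (a point): Spacer: white plastic ring, bore 36 mm, 10 mm thick, round, 60 mm outside diameter, lies flat on the bench at the start; point at its centre, half-way up; z is its axis (up). There are 2 to 4 identical spacers (this one may be absent).
- lens_centre (a point): Lens blank: solid clear glass disc with a frosted edge, 12 mm thick at the edge, its top domed 4 mm in the middle, 0.08 kg; round, 60 mm outside diameter, lies flat on the bench at the start; point at its centre, half-way up; z is its axis (up).
- retainer_centre (a point): Retaining ring: bare aluminium ring with a thin 6.5 mm wall (bore 47 mm) and two dark notches on top, 12 mm thick; round, 60 mm outside diameter, lies flat on the bench at the start; point at its centre, half-way up; z is its axis (up).
- holder_seat (a point): Lens holder: aluminium, fixed to the bench. A 120 x 70 mm base plate, 10 mm thick, carries a seat whose top is 25 mm above the bench; this point is the centre of the seat's top, on which the stack is built. z is up, the axis of the stack.
- holder_top (a point): Centre between the tops of the holder's two curved jaws, 57 mm above the seat, same axes. The jaws (63 mm inside diameter, flared lead-in above, to 64 mm over the seat) stand on the +x and -x sides; along +y and -y are open finger gaps 40 mm wide, clear down to the base plate, so parts go in from above held across the y axis.
- recess_mouth (a point): Focus unit of the imager: white box 130 x 130 mm, 70 mm high, fixed, with a dark display on top. In its top is a round hole 22 mm in diameter with the zero button 14 mm down in it; this point is the centre of the hole's mouth, z up.
- zero_button (a joint): Travel of the recessed zero button, m: 0 up, 0.006 fully down; springs back. Needs 1.5 N to start and 4.5 N when fully down.
- stylus_grip (a point): Stylus: 20 x 20 mm square wooden grip, 45 mm long, above a 34 mm round flange (5 mm thick) on a 10 mm round steel pin, 62 mm long; 112 mm overall, 0.08 kg. Stands upright in its stand, pin down, flange on the stand's top. Point at the grip's centre, 22.5 mm above the flange's top, 89.5 mm above the tip; x and y are square to its faces, z is up along it.
- stylus_tip (a point): Lower end of the stylus's pin, same axes as the grip.
- stand_mouth (a point): Stylus stand: fixed grey block 70 x 70 x 70 mm with a chamfered hole 24 mm in diameter, 64 mm deep, from above; this point is the centre of the hole's mouth on the block's top.
- dish1: Closed Petri dish, 90 mm diameter, 15 mm high, origin under its centre; leave alone.
- dish2: Closed Petri dish, 90 mm diameter, 15 mm high, origin under its centre; leave alone.
- dish_pile: Pile of four closed Petri dishes, 90 mm diameter, 64 mm high, origin under its centre; leave alone.
- bottle: Glass bottle, 70 mm diameter, 140 mm high, origin under its centre; leave alone.
- forceps: Steel forceps lying flat, 140 mm long along its x, 8 mm high, origin under the middle; leave alone.
Mind the look-alikes: they are no part of the job. What is shaped like the part that bears spacer3_centre but orange or pink is not meant.

How it is judged:
On the way, in this order (a step that is already met when the one before it is completed fails the run):
1. all the spacers lie flat in the holder, released (horizontal distance between each of spacer1_centre, spacer2_centre, spacer3_centre, spacer4_centre and holder_seat below 0.006 m and z of spacer1_centre in the frame of holder_seat between 0.002 and 0.039 m and angle between the z axis of each of spacer1_centre, spacer2_centre, spacer3_centre, spacer4_centre and the z axis of holder_seat, either way round below 0.08 rad and z of spacer2_centre in the frame of holder_seat between 0.002 and 0.039 m and z of spacer3_centre in the frame of holder_seat between 0.002 and 0.039 m and z of spacer4_centre in the frame of holder_seat between 0.002 and 0.039 m and contact force between the fingers and spacer1 below 0.05 N and contact force between the fingers and spacer2 below 0.05 N and contact force between the fingers and spacer3 below 0.05 N and contact force between the fingers and spacer4 below 0.05 N), for 0.2 s.
2. the lens blank lies flat on the spacers in the holder, released (horizontal distance between lens_centre and holder_seat below 0.006 m and z of lens_centre in the frame of holder_seat between 0.022 and 0.05 m and angle between the z axis of lens_centre and the z axis of holder_seat, either way round below 0.08 rad and z of lens_centre in the frame of spacer1_centre above 0.008 m and z of lens_centre in the frame of spacer2_centre above 0.008 m and z of lens_centre in the frame of spacer3_centre above 0.008 m and z of lens_centre in the frame of spacer4_centre above 0.008 m and contact force between the fingers and lens below 0.05 N), for 0.2 s.
3. the retaining ring lies flat on the lens blank in the holder, released (horizontal distance between retainer_centre and holder_seat below 0.006 m and z of retainer_centre in the frame of holder_seat between 0.034 and 0.062 m and angle between the z axis of retainer_centre and the z axis of holder_seat, either way round below 0.08 rad and z of retainer_centre in the frame of lens_centre between 0.009 and 0.015 m and contact force between the fingers and retainer below 0.05 N), for 0.2 s.
4. the zero button is pushed fully down by the stylus (value of joint zero_button above 0.0048 m and contact force between stylus and zero_button above 1 N), for 0.1 s.
At the end, for the whole second after the job is handed in: Spacers, lens, retaining ring stacked in that order in the holder, each within 6 mm of its axis and flat within 0.08 rad, the ring on the lens; the stylus upright (0.12 rad) in its stand, tip 55 mm or more down and within 12 mm of centre; the button up again; all at rest (horizontal distance between each of spacer1_centre, spacer2_centre, spacer3_centre, spacer4_centre, lens_centre, retainer_centre and holder_seat below 0.006 m and z of spacer1_centre in the frame of holder_seat between 0.002 and 0.039 m and angle between the z axis of each of spacer1_centre, spacer2_centre, spacer3_centre, spacer4_centre, lens_centre, retainer_centre and the z axis of holder_seat, either way round below 0.08 rad and z of spacer2_centre in the frame of holder_seat between 0.002 and 0.039 m and z of spacer3_centre in the frame of holder_seat between 0.002 and 0.039 m and z of spacer4_centre in the frame of holder_seat between 0.002 and 0.039 m and z of lens_centre in the frame of holder_seat between 0.022 and 0.05 m and z of lens_centre in the frame of spacer1_centre above 0.008 m and z of lens_centre in the frame of spacer2_centre above 0.008 m and z of lens_centre in the frame of spacer3_centre above 0.008 m and z of lens_centre in the frame of spacer4_centre above 0.008 m and z of retainer_centre in the frame of holder_seat between 0.034 and 0.062 m and z of retainer_centre in the frame of lens_centre between 0.009 and 0.015 m and horizontal distance between stylus_tip and stand_mouth below 0.012 m and z of stylus_tip in the frame of stand_mouth below -0.055 m and angle between stylus_tip's own z axis and vertical below 0.12 rad and value of joint zero_button below 0.001 m and linear speed of each of spacer1, spacer2, spacer3, spacer4, lens, retainer, stylus below 0.02 m/s); the robot touches nothing.
It fails at once if a dish, the bottle or the forceps is pushed more than 40 mm away (distance of any of dish1, dish2, dish_pile, bottle, forceps from where it was at the start of the episode above 0.04 m).
It fails at once if the bottle or the dish pile is tipped over (angle between any of bottle, dish_pile's own z axis and vertical above 0.5 rad).
It fails at once if the glass lens blank is dropped (it falls freely, out of the fingers, at over 0.5 m/s) (linear speed of lens above 0.5 m/s and contact force between the fingers and lens below 0.05 N and height (world z) of lens_centre above 0.02 m).
Of spacer1, spacer2, spacer3, spacer4 only 2 to 4 are there at a start; the rules pass over those that are not, and their reading is None.
At some moment in a run one of spacer1, spacer2, spacer3, spacer4, retainer may be knocked a few centimetres aside while the robot is not near it.
It also fails if it takes over 210 s, if anything falls off the work surface, if the arm or the gripper's body presses on something with over 40 N, if the wrist force passes 120 N, or if a joint passes its speed limit or range.

### The arm

A 7-joint arm with a two-finger parallel gripper is mounted at the origin on the work surface. World frame = base frame: x ahead of the robot, y to its left, z up, the work surface at z = 0. Lengths are in m, angles in rad, forces in N, time in s.
With the tool pointing down it reaches from about 0.425 to 0.925 m from the base axis. Payload 6.8 kg.
Tool frame: the origin (TCP) lies on the centre line of the jaws, within the pads' length; the fingertips stand 14 mm ahead of it and the grasp point (between the pads) lies 5 mm behind it; y points along the fingers, x is the direction in which the jaws open and shut, and the axes are right-handed (so a half turn about y gives the same grasp; the last joint's range is limited). The gripper opens to 85 mm and grips with 20 to 120 N. Pads are 22 mm wide; open, the fingers measure 114 mm over their backs; the gripper's body (76 mm by 85 mm) begins 54 mm behind the grasp point. The pads swing forward as they close: fully open they stand 13 mm farther back than shut.
Start: joints at [-1.379, 0.477, 0.022, 1.555, -0.011, 1.109, -0.083], TCP at [0.199, 0.645, 0.245] pointing down, gripper open.
Joint ranges: [-2.96, 2.96], [-0.34, 2.1], [-1.41, 1.46], [0.24, 2.44], [-1.37, 4.51], [0.17, 1.92], [-2.96, 2.96]. Speed limits (rad/s): [2.39, 2.39, 3.14, 3.14, 3.14, 3.14, 3.14].

### API

Orientations are given as a rotation vector (axis times angle).
In Python, from bench import get_obs, vision, ticket gives the robot as it stands. The module is installed in compiled form; this text tells all that it offers.
- The arm moves only by the tool jog_arm, never from a script. Its argument "motion" is a list of rows, each an object of numbers: "gripper": the finger opening in mm, from 0 to 85.4; "tx", "ty", "tz": the shift along the tool's x, y, z in mm; "ax", "ay", "az": the turn, a rotation vector about the tool's x, y, z in rad. In form: [{"gripper": .., "tx": .., "ty": .., "tz": .., "ax": .., "ay": .., "az": ..}, ...]. A call has 1 to 12 rows; each row shifts and turns the commanded pose from where the row before left it, along the tool's axes as they then stand; what a row does not reach is not made up. A row lasts 1/10 s, in which the tool goes at most 50 mm and 8.59 degrees, less where a joint would pass 70% of its speed; a pose out of reach is approached as far as the arm can. A call is refused whole if a number of a shift passes 50 or a number of a turn 0.15, either way. A call with a gripper value outside its range is refused whole. The fingers move at their own pace and stop on an object; "newtons" is the grip in N (left out, the last holds). Time passes only in rows, so rows that do not move let the fingers close. It gives the time, the measured TCP pose, the force and the opening at its end, in the units of the state.
- get_obs(): the state, without advancing time (a new reading comes with each control period).
- vision.grab_frame(name): name is "side" or "top" or "wrist"; returns the picture (384x512x3 uint8, red, green, blue); there is no depth.
- vision.get_calibration(name): a dict with "camera_matrix" (3x3 intrinsics, pixels), "world_from_camera" (4x4, takes a point from camera to world coordinates). Camera axes: x right, y down, z forward; pixel columns grow to the right and rows downward; lengths in m; the calibration is good to about 2 mm. A picture is of the moment at which its call begins: read the wrist's pose just before it. get_calibration takes no time and is no camera call; for the wrist camera it gives the pose at the moment of the call.
- ticket.hand_in(): hands the job in, once; it reports no verdict.
The state is a dict: "clock": time; "joints": joint angles; "qvel": joint speeds; "tau": joint torques, N m; "tcp_pos": TCP position; "orientation": TCP orientation; "contact_force": force on the tool from outside, world axes, zero at the start; "moment": the same for the moment, N m; "grip_width": finger opening in m.
Only numpy, scipy, OpenCV 4.12 (cv2) and the standard library are available. Lean on these libraries where they do the work, as an engineer would, in place of code of your own. Each camera call takes 0.05 s, during which the arm holds its last target.

## Working session

There is one attempt and no reset: what is moved stays moved. The work goes in short steps, Python scripts to look and compute and a tool call to move; the robot and the scene stay as the last step left them, time stands still between calls to the robot, and variables do not carry over. Pictures are saved under pics/ and viewed, and the job is handed in when it is done.

Besides the shell and the picture viewer there is one more tool, called after "Call:" by a JSON object that holds its "method" and its "body", one argument or row to a line. jog_arm: Moves the arm, as the interface text tells. Its arguments: {"type":"object","properties":{"motion":{"type":"array"},"newtons":{"type":"number"}},"required":["motion"]}

```bash
mkdir -p pics
python3 - <<'E'
from bench import get_obs, vision
import cv2
o=get_obs()
for k,v in o.items(): print(k,v)
for n in ("top","side","wrist"):
    im=vision.grab_frame(n); cv2.imwrite(f"pics/{n}0.png",im[:,:,::-1]); c=vision.get_calibration(n); print(n,c)
E
```

```text
clock 0.0
joints [-1.37912815  0.47779922  0.02235854  1.55645822 -0.0115167   1.10930201
 -0.08313652]
qvel [ 4.33303079e-04 -2.37729632e-04  8.87562484e-04 -8.94357544e-05
 -1.50732094e-03 -7.76798019e-04  4.05035516e-04]
tau [-2.90030493e-05 -5.96440887e+01  1.60760846e+00 -2.81201738e+01
  1.23654550e-02  9.21965257e-03 -1.75459758e-05]
tcp_pos [0.19917743 0.64434646 0.24432379]
orientation [-1.33746791 -0.98457625  0.98689829]
contact_force [-0.84491247 -0.09209989  0.08151182]
moment [0.04241723 0.03825075 0.05639522]
grip_width 0.08512751077860667
top {'camera_matrix': array([[425.47854641,   0.        , 254.20552429],
       [  0.        , 425.47854641, 185.06059281],
       [  0.        ,   0.        ,   1.        ]]), 'world_from_camera': array([[-0.00464958, -0.99519499,  0.09780238,  0.4186856 ],
       [-0.99998691,  0.00483624,  0.00167153,  0.02558087],
       [-0.00213649, -0.09779333, -0.99520445,  1.09870689],
       [ 0.        ,  0.        ,  0.        ,  1.        ]])}
side {'camera_matrix': array([[358.60253476,   0.        , 256.5866456 ],
       [  0.        , 358.60253476, 200.48241025],
       [  0.        ,   0.        ,   1.        ]]), 'world_from_camera': array([[ 0.85696164, -0.29548623,  0.42226133,  0.11383895],
       [-0.51503196, -0.52110943,  0.68057846, -0.67482898],
       [ 0.0189428 , -0.80070772, -0.59875565,  0.69927657],
       [ 0.        ,  0.        ,  0.        ,  1.        ]])}
wrist {'camera_matrix': array([[315.15186387,   0.        , 261.05623198],
       [  0.        , 315.15186387, 192.41755224],
       [  0.        ,   0.        ,   1.        ]]), 'world_from_camera': array([[ 0.29589448,  0.91199615,  0.28409412,  0.12666292],
       [ 0.95521813, -0.28182315, -0.09018891,  0.66712765],
       [-0.00218764,  0.29805826, -0.95454517,  0.37292843],
       [ 0.        ,  0.        ,  0.        ,  1.        ]])}
```

View pics/top0.png

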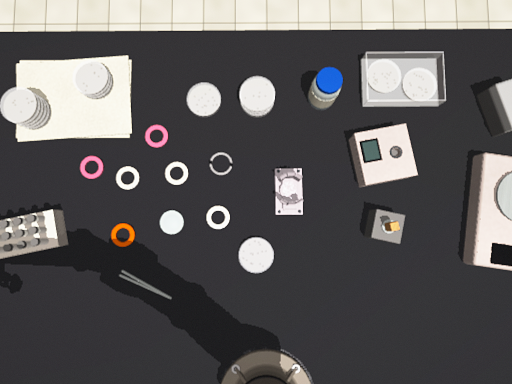

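View pics/side0.png

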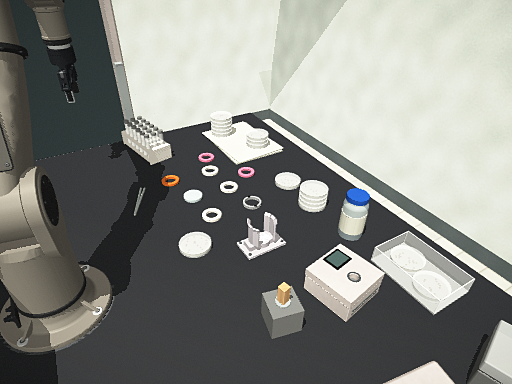

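View pics/wrist0.png

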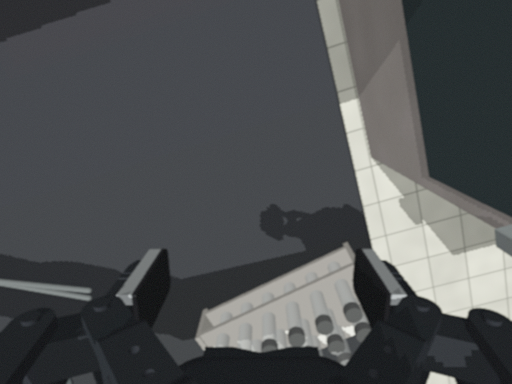

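```bash
cat > h.py <<'E'
import numpy as np, cv2
from bench import get_obs, vision
from scipy.spatial.transform import Rotation as R
def ray(cal,uv):
    K=cal["camera_matrix"];T=cal["world_from_camera"]
    d=T[:3,:3]@np.linalg.solve(K,[uv[0],uv[1],1.0]); return T[:3,3],d
def back(cal,uv,z):
    o,d=ray(cal,uv); return o+d*(z-o[2])/d[2]
def proj(cal,P):
    T=cal["world_from_camera"];p=T[:3,:3].T@(np.array(P,float)-T[:3,3]);q=cal["camera_matrix"]@p;return q[:2]/q[2]
def look(name,fn,crop=None,s=1):
    cal=vision.get_calibration(name); im=vision.grab_frame(name)
    save(im,fn,crop,s); return im,cal
def save(im,fn,crop=None,s=1):
    b=im
    if crop: b=im[crop[1]:crop[3],crop[0]:crop[2]]
    b=cv2.resize(b,None,fx=s,fy=s,interpolation=cv2.INTER_CUBIC)
    cv2.imwrite("pics/"+fn,b[:,:,::-1])
def pose():
    o=get_obs(); return np.array(o["tcp_pos"]),R.from_rotvec(o["orientation"]).as_matrix(),o
def togo(target, xdir=None):
    """mm in tool axes to target; plus turn (about tool y) to bring tool x along xdir, and tilt error"""
    p,M,o=pose(); d=M.T@(np.array(target)-p)*1000
    print("t",o["clock"],"tcp",p.round(4),"w",round(o["grip_width"]*1000,1),"F",np.round(o["contact_force"],2)); print("tool d mm",d.round(1))
    y=M[:,1]; print("toolx",M[:,0].round(3),"tooly",y.round(3),"toolz",M[:,2].round(3))
    # full target rotation
    if xdir is not None:
        x=np.array([*xdir,0.])/np.hypot(*xdir)
        if x@M[:,0]<0: x=-x
        yy=np.array([0,0,-1.]); T=np.c_[x,yy,np.cross(x,yy)]
        rv=R.from_matrix(M.T@T).as_rotvec(); print("turn",rv.round(4))
        print("after-turn d mm",(T.T@(np.array(target)-p)*1000).round(1))
E
python3 - <<'E'
import cv2
im=cv2.imread("pics/top0.png")
b=cv2.resize(im[110:260,70:320],None,fx=3.2,fy=3.2,interpolation=cv2.INTER_CUBIC);cv2.imwrite("pics/topc1.png",b)
b=cv2.resize(im[110:260,265:425],None,fx=4,fy=4,interpolation=cv2.INTER_CUBIC);cv2.imwrite("pics/topc2.png",b)
E
python3 - <<'E'
from h import *
togo([0.5,0,0.2],(0,1))
E
```

```text
t 0.15 tcp [0.1992 0.6445 0.2446] w 85.7 F [-0.2   0.08  0.9 ]
tool d mm [-526.9   45.3 -477.7]
toolx [ 0.295  0.955 -0.001] tooly [-0.    -0.001 -1.   ] toolz [-0.955  0.295 -0.   ]
turn [-1.000e-04 -2.998e-01 -1.400e-03]
after-turn d mm [-644.5   44.6 -300.8]
```

View pics/topc1.png

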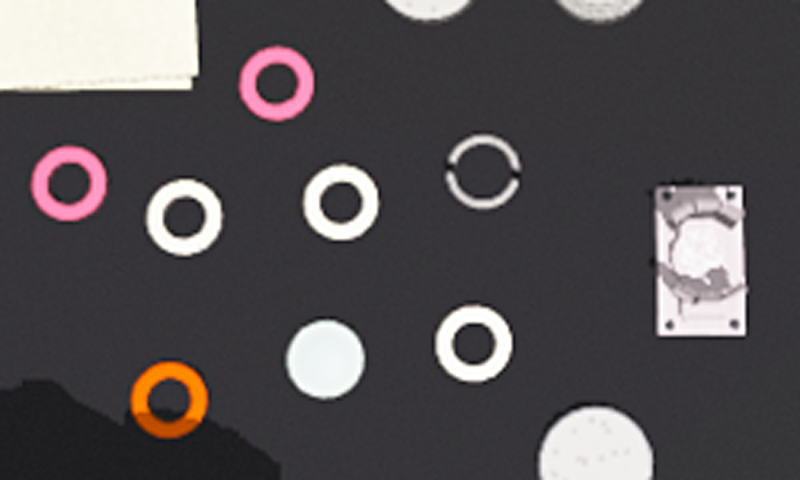

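View pics/topc2.png

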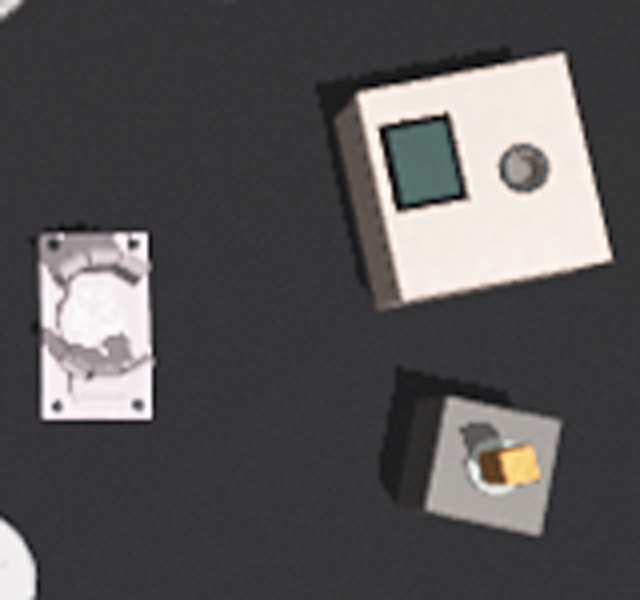

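Run:
```python
from h import *
im=cv2.imread("pics/top0.png")[:,:,::-1]; cal=vision.get_calibration("top")
g=im.astype(int).min(2)
m=(g>120).astype(np.uint8)
n,l,st,c=cv2.connectedComponentsWithStats(m)
for i in range(1,n):
    if st[i,4]>60 and 70<c[i][0]<430 and 110<c[i][1]<280:
        P=back(cal,c[i],0.01); 
        pts=cv2.findContours((l==i).astype(np.uint8),cv2.RETR_EXTERNAL,cv2.CHAIN_APPROX_NONE)[0][0]
        (cx,cy),r=cv2.minEnclosingCircle(pts); box=cv2.minAreaRect(pts)
        print(c[i].round(1),st[i,4],"P",P.round(4),"circ",round(cx,1),round(cy,1),round(r,1),back(cal,(cx,cy),0.01).round(4),"box",box)
```

```text
[387.6 154.6] 2419 P [ 0.6032 -0.3182  0.01  ] circ 385.5 153.5 37.6 [ 0.6061 -0.3128  0.01  ] box ((385.5577392578125, 153.7884521484375), (53.93193054199219, 54.52027893066406), 78.69007110595703)
[156.1 135.8] 221 P [0.6558 0.282  0.01  ] circ 156.1 135.7 11.0 [0.6559 0.282  0.01  ] box ((156.5, 135.5), (21.0, 21.0), 90.0)
[221.3 155.8] 80 P [0.6021 0.1122 0.01  ] circ 220.6 160.0 10.6 [0.5912 0.1141 0.01  ] box ((220.93014526367188, 156.4136962890625), (21.198671340942383, 9.212261199951172), 6.009005546569824)
[ 91.2 166.9] 219 P [0.5749 0.4484 0.01  ] circ 91.3 166.9 11.1 [0.575  0.4482 0.01  ] box ((91.5, 167.0), (20.0, 21.0), 90.0)
[176.1 172.8] 310 P [0.5583 0.2287 0.01  ] circ 176.1 172.7 11.9 [0.5586 0.2287 0.01  ] box ((176.0, 172.5), (23.0, 22.0), 90.0)
[220.1 170.3] 77 P [0.5643 0.1153 0.01  ] circ 220.0 166.5 11.1 [0.5743 0.1155 0.01  ] box ((219.69308471679688, 169.5693359375), (22.189329147338867, 9.353349685668945), 5.710593223571777)
[127.2 177.5] 315 P [0.5468 0.3547 0.01  ] circ 127.0 177.4 12.0 [0.5472 0.3551 0.01  ] box ((127.5, 177.5), (23.0, 23.0), 90.0)
[288.4 191.8] 1232 P [ 0.5078 -0.0604  0.01  ] circ 288.9 191.3 26.2 [ 0.5092 -0.0615  0.01  ] box ((289.0, 191.0), (46.0, 28.0), 90.0)
[217.5 216.9] 315 P [0.4445 0.1215 0.01  ] circ 217.6 216.9 12.0 [0.4444 0.1213 0.01  ] box ((217.5, 216.5), (23.0, 23.0), 0.0)
[388.1 226.7] 720 P [ 0.4177 -0.3129  0.01  ] circ 388.0 226.0 20.2 [ 0.4193 -0.3127  0.01  ] box ((387.9792175292969, 226.099853515625), (29.206249237060547, 29.002294540405273), 11.768289566040039)
[171.3 221.9] 469 P [0.4324 0.2393 0.01  ] circ 171.1 221.9 12.3 [0.4323 0.2397 0.01  ] box ((171.5, 222.0), (24.0, 23.0), 90.0)
[255.8 254.7] 1019 P [0.3486 0.0243 0.01  ] circ 255.5 254.8 18.2 [0.3483 0.025  0.01  ] box ((255.75, 254.75003051757812), (34.64822769165039, 35.35533905029297), 45.0)
```

Run:
```python
from h import *
togo([0.4445,0.1215,0.15],(0,1))
```

```text
t 0.15 tcp [0.1992 0.6445 0.2446] w 85.7 F [-0.2   0.08  0.9 ]
tool d mm [-427.1   95.2 -388.8]
toolx [ 0.295  0.955 -0.001] tooly [-0.    -0.001 -1.   ] toolz [-0.955  0.295 -0.   ]
turn [-1.000e-04 -2.998e-01 -1.400e-03]
after-turn d mm [-523.    94.6 -245.3]
```

Call:
{"method": "jog_arm", "body": {
  "motion": [
    {"ay":-0.149},
    {"ay":-0.149},
    {"tx":-40,"tz":-19},
    {"tx":-40,"tz":-19},
    {"tx":-40,"tz":-19},
    {"tx":-40,"tz":-19},
    {"tx":-40,"tz":-19},
    {"tx":-40,"tz":-19},
    {"tx":-40,"tz":-19},
    {"tx":-40,"tz":-19},
    {"tx":-40,"tz":-19},
    {"tx":-40,"tz":-19}
  ]
}}

```text
schema error: expected keys gripper, tx, ty, tz, ax, ay, az
```

Run:
```python
from h import *
togo([0.4445,0.1215,0.15],(0,1))
```

```text
t 0.15 tcp [0.1992 0.6445 0.2446] w 85.7 F [-0.2   0.08  0.9 ]
tool d mm [-427.1   95.2 -388.8]
toolx [ 0.295  0.955 -0.001] tooly [-0.    -0.001 -1.   ] toolz [-0.955  0.295 -0.   ]
turn [-1.000e-04 -2.998e-01 -1.400e-03]
after-turn d mm [-523.    94.6 -245.3]
```

All keys are required in each row.

Call:
{"method": "jog_arm", "body": {
  "motion": [
    {"gripper":85,"tx":0,"ty":0,"tz":0,"ax":0,"ay":-0.149,"az":0},
    {"gripper":85,"tx":0,"ty":0,"tz":0,"ax":0,"ay":-0.149,"az":0},
    {"gripper":85,"tx":-40,"ty":0,"tz":-19,"ax":0,"ay":0,"az":0},
    {"gripper":85,"tx":-40,"ty":0,"tz":-19,"ax":0,"ay":0,"az":0},
    {"gripper":85,"tx":-40,"ty":0,"tz":-19,"ax":0,"ay":0,"az":0},
    {"gripper":85,"tx":-40,"ty":0,"tz":-19,"ax":0,"ay":0,"az":0},
    {"gripper":85,"tx":-40,"ty":0,"tz":-19,"ax":0,"ay":0,"az":0},
    {"gripper":85,"tx":-40,"ty":0,"tz":-19,"ax":0,"ay":0,"az":0},
    {"gripper":85,"tx":-40,"ty":0,"tz":-19,"ax":0,"ay":0,"az":0},
    {"gripper":85,"tx":-40,"ty":0,"tz":-19,"ax":0,"ay":0,"az":0},
    {"gripper":85,"tx":-40,"ty":0,"tz":-19,"ax":0,"ay":0,"az":0},
    {"gripper":85,"tx":-40,"ty":0,"tz":-19,"ax":0,"ay":0,"az":0}
  ]
}}

```text
clock: 1.35
tcp_pos: [0.389, 0.2427, 0.2453]
orientation: [-1.21, -1.208, 1.208]
contact_force: [1.1, 0.2, 0.1]
grip_width: 0.0848
```

Run:
```python
from h import *
togo([0.4445,0.1215,0.15],(0,1))
```

```text
t 1.35 tcp [0.389  0.2427 0.2453] w 84.8 F [1.11 0.15 0.11]
tool d mm [-121.2   95.3  -55.7]
toolx [0.002 1.    0.   ] tooly [ 0.  0. -1.] toolz [-1.     0.002 -0.   ]
turn [ 0.0001 -0.0018  0.0002]
after-turn d mm [-121.2   95.3  -55.5]
```

Call:
{"method": "jog_arm", "body": {
  "motion": [
    {"gripper":85,"tx":-30,"ty":24,"tz":-14,"ax":0,"ay":-0.002,"az":0},
    {"gripper":85,"tx":-30,"ty":24,"tz":-14,"ax":0,"ay":0,"az":0},
    {"gripper":85,"tx":-30,"ty":24,"tz":-14,"ax":0,"ay":0,"az":0},
    {"gripper":85,"tx":-31,"ty":23,"tz":-14,"ax":0,"ay":0,"az":0},
    {"gripper":85,"tx":0,"ty":0,"tz":0,"ax":0,"ay":0,"az":0}
  ]
}}

```text
clock: 1.85
tcp_pos: [0.444, 0.1184, 0.1478]
orientation: [-1.212, -1.199, 1.209]
contact_force: [-0.3, 0.1, 0.4]
grip_width: 0.0849
```

Run:
```python
from h import *
togo([0.4445,0.1215,0.05],(0,1))
im,cal=look("wrist","w1.png")
im2,c2=look("top","t1.png")
for P in ([0.4445,0.1215,0.01],[0.509,-0.0615,0.01],[0.432,0.2395,0.01]): print(proj(cal,P).round(1))
togo([0.4445,0.1215,0.05],(0,1))
```

```text
t 1.85 tcp [0.444  0.1184 0.1478] w 84.9 F [-0.27  0.14  0.43]
tool d mm [ 3.5 97.8 -0.9]
toolx [ 0.007  1.    -0.004] tooly [-0.004 -0.004 -1.   ] toolz [-1.     0.007  0.004]
turn [-0.0041 -0.0067 -0.004 ]
after-turn d mm [ 3.1 97.8 -0.5]
[265.6 185.9]
[ 71.7 252.8]
[402.  171.3]
t 1.95 tcp [0.4443 0.1229 0.1498] w 85.1 F [0.15 1.24 0.89]
tool d mm [-1.3 99.8 -0.3]
toolx [ 0.002  1.    -0.001] tooly [-0.001 -0.001 -1.   ] toolz [-1.     0.002  0.001]
turn [-0.0014 -0.0018 -0.0007]
after-turn d mm [-1.4 99.8 -0.2]
```

View pics/w1.png

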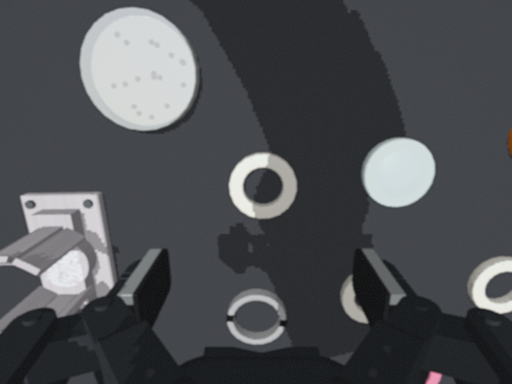

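View pics/t1.png

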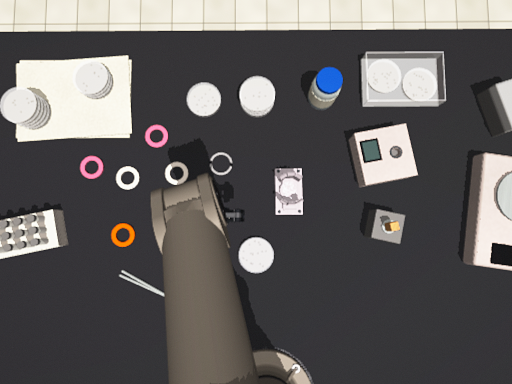

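Run:
```python
from h import *
p,M,o=pose(); cal=vision.get_calibration("wrist"); T=cal["world_from_camera"]
K=cal["camera_matrix"]
for sep,u,v in((192,261,250),(190,261,252),(196,261,250)):
    q=np.linalg.solve(K,[u,v,1])*(K[0,0]*0.085/sep)
    w=T[:3,:3]@q+T[:3,3]; print((M.T@(w-p)*1000).round(1))
print((M.T@(T[:3,3]-p)*1000).round(1))
im=vision.grab_frame("wrist"); save(im,"w2.png",(90,220,430,384),2.3)
```

```text
[-0.1 -2.8 10.1]
[-0.1 -1.7  8.6]
[-0.1 -5.3 11.5]
[   0.  -128.4   76. ]
```

View pics/w2.png

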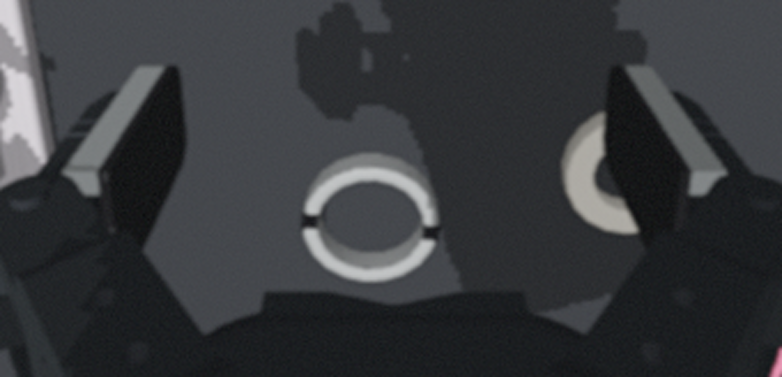

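```bash
cat >> h.py <<'E'
def disc_fit(im,cal,P0,thr=100,z0=0.0,z1=0.01,r=0.03,win=0.012,mask=None,verbose=True):
    """find disc near P0 (x,y) by matching filled-hull centroid"""
    if mask is None: mask=im.astype(int).min(2)>thr
    th=np.linspace(0,2*np.pi,60)
    def model(xy):
        pts=np.array([proj(cal,(xy[0]+r*np.cos(t),xy[1]+r*np.sin(t),z)) for z in (z0,z1) for t in th])
        hull=cv2.convexHull(pts.astype(np.float32)); return hull
    def cen(h):
        m=cv2.moments(h); return np.array([m["m10"]/m["m00"],m["m01"]/m["m00"]]),m["m00"]
    xy=np.array(P0[:2],float)
    # component(s) inside grown predicted hull
    th0=th; rr=r+win
    big=cv2.convexHull(np.array([proj(cal,(xy[0]+rr*np.cos(t),xy[1]+rr*np.sin(t),z)) for z in (z0,z1) for t in th]).astype(np.float32))
    roi=np.zeros(mask.shape,np.uint8); cv2.fillConvexPoly(roi,np.round(big).astype(np.int32),1)
    mm=(mask&(roi>0)).astype(np.uint8)
    n,l,st,c=cv2.connectedComponentsWithStats(mm)
    keep=np.isin(l,[i for i in range(1,n) if st[i,4]>25]).astype(np.uint8)
    pts=cv2.findNonZero(keep); 
    if pts is None: print("nothing"); return None
    ho=cv2.convexHull(pts); co,ao=cen(ho)
    J=None
    for _ in range(8):
        c0,a0=cen(model(xy)); J=np.c_[(cen(model(xy+[1e-3,0]))[0]-c0)/1e-3,(cen(model(xy+[0,1e-3]))[0]-c0)/1e-3]
        xy=xy+np.linalg.solve(J,co-c0)
    if verbose: print("disc",xy.round(4),"px",co.round(1),"area ratio",round(ao/a0,2))
    return xy
E
python3 - <<'E'
from h import *
im,cal=look("wrist","w3.png")
disc_fit(im,cal,(0.4445,0.1215))
disc_fit(im,cal,(0.432,0.239),z1=0.012)
disc_fit(im,cal,(0.583,0.114),z1=0.012)
im=cv2.imread("pics/top0.png")[:,:,::-1]; cal=vision.get_calibration("top")
for P in [(0.4445,0.1215),(0.5583,0.2287),(0.547,0.355)]:disc_fit(im,cal,P)
disc_fit(im,cal,(0.432,0.239),z1=0.012)
disc_fit(im,cal,(0.583,0.114),z1=0.012)
togo([0.4445,0.1215,0.05],(0,1))
E
```

```text
disc [0.4457 0.1184] px [255.  183.3] area ratio 1.0
disc [0.434  0.2373] px [389.8 170.7] area ratio 1.0
disc [0.585  0.1112] px [248.8 314. ] area ratio 0.95
disc [0.4445 0.1218] px [217.5 217. ] area ratio 0.99
disc [0.5593 0.2291] px [176.2 172.7] area ratio 0.97
disc [0.5475 0.356 ] px [127.2 177.5] area ratio 0.96
disc [0.4324 0.2402] px [171.2 221.9] area ratio 1.02
disc [0.5833 0.1145] px [220.5 163.2] area ratio 0.94
t 2.05 tcp [0.4447 0.1247 0.1508] w 85.0 F [ 0.57  0.51 -0.1 ]
tool d mm [ -3.3 100.8   0.2]
toolx [-0.001  1.     0.001] tooly [ 0.001  0.001 -1.   ] toolz [-1.    -0.001 -0.001]
turn [0.0006 0.0015 0.0008]
after-turn d mm [ -3.2 100.8   0.2]
```

Call:
{"method": "jog_arm", "body": {
  "motion": [
    {"gripper":85,"tx":0,"ty":0,"tz":0,"ax":0,"ay":0,"az":0},
    {"gripper":85,"tx":0,"ty":0,"tz":0,"ax":0,"ay":0,"az":0},
    {"gripper":85,"tx":0,"ty":0,"tz":0,"ax":0,"ay":0,"az":0}
  ]
}}

```text
clock: 2.35
tcp_pos: [0.4446, 0.1243, 0.1507]
orientation: [-1.209, -1.211, 1.209]
contact_force: [-0.6, -0.3, -0.3]
grip_width: 0.0849
```

Run:
```python
from h import *
togo([0.4445,0.1215,0.05],(0,1))
im,cal=look("wrist","w4.png")
disc_fit(im,cal,(0.4445,0.1215))
disc_fit(im,cal,(0.432,0.239),z1=0.012)
disc_fit(im,cal,(0.583,0.114),z1=0.012)
togo([0.4445,0.1215,0.05],(0,1))
```

```text
t 2.35 tcp [0.4446 0.1243 0.1507] w 84.9 F [-0.59 -0.3  -0.29]
tool d mm [ -2.8 100.7   0.2]
toolx [-0.001  1.     0.001] tooly [ 0.001  0.001 -1.   ] toolz [-1.    -0.001 -0.001]
turn [0.0007 0.0014 0.0006]
after-turn d mm [-2.800e+00  1.007e+02  1.000e-01]
disc [0.4457 0.1184] px [254.6 183.1] area ratio 0.99
disc [0.4339 0.2373] px [389.4 170.5] area ratio 1.0
disc [0.585  0.1112] px [248.4 313.6] area ratio 0.95
t 2.4 tcp [0.4446 0.1241 0.1506] w 84.9 F [0.5  0.57 0.66]
tool d mm [-2.700e+00  1.006e+02  1.000e-01]
toolx [-0.001  1.     0.   ] tooly [ 0.001  0.    -1.   ] toolz [-1.    -0.001 -0.001]
turn [0.0005 0.0012 0.0004]
after-turn d mm [-2.600e+00  1.006e+02  1.000e-01]
```

Call:
{"method": "jog_arm", "body": {
  "motion": [
    {"gripper":85,"tx":-4,"ty":30,"tz":-0.5,"ax":0,"ay":0,"az":0},
    {"gripper":85,"tx":0,"ty":30,"tz":0,"ax":0,"ay":0,"az":0},
    {"gripper":85,"tx":0,"ty":30,"tz":0,"ax":0,"ay":0,"az":0},
    {"gripper":85,"tx":0,"ty":20,"tz":0,"ax":0,"ay":0,"az":0},
    {"gripper":85,"tx":0,"ty":14,"tz":0,"ax":0,"ay":0,"az":0},
    {"gripper":85,"tx":0,"ty":10,"tz":0,"ax":0,"ay":0,"az":0},
    {"gripper":85,"tx":0,"ty":0,"tz":0,"ax":0,"ay":0,"az":0},
    {"gripper":85,"tx":0,"ty":0,"tz":0,"ax":0,"ay":0,"az":0},
    {"gripper":85,"tx":0,"ty":0,"tz":0,"ax":0,"ay":0,"az":0}
  ]
}}

```text
clock: 3.3
tcp_pos: [0.4456, 0.1198, 0.017]
orientation: [-1.21, -1.211, 1.208]
contact_force: [0.2, 0.4, -0.3]
grip_width: 0.0851
```

Run:
```python
from h import *
togo([0.4445,0.1200,0.012],(0,1))
im,cal=look("wrist","w5.png")
```

```text
t 3.3 tcp [0.4456 0.1198 0.017 ] w 85.1 F [ 0.19  0.37 -0.3 ]
tool d mm [0.2 5.  1.1]
toolx [-0.     1.     0.001] tooly [ 0.001  0.001 -1.   ] toolz [-1.    -0.    -0.001]
turn [0.0013 0.0002 0.0006]
after-turn d mm [0.2 5.  1.1]
```

View pics/w5.png

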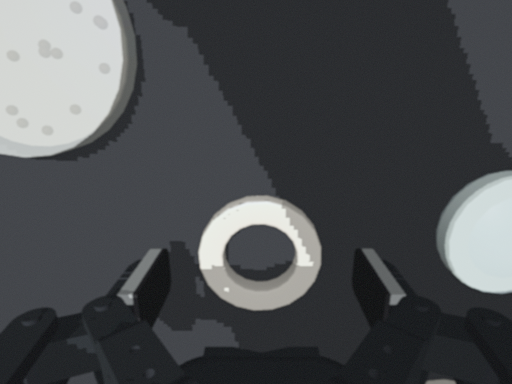

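Run:
```python
from h import *
togo([0.4445,0.1200,0.012],(0,1))
im,cal=look("wrist","w6.png")
disc_fit(im,cal,(0.445,0.12))
p,M,o=pose()
for z in(0.005,0.01,0.017): print(proj(cal,(p[0],p[1],z)).round(1))
```

```text
t 3.35 tcp [0.4457 0.1198 0.0171] w 84.9 F [0.19 0.53 0.05]
tool d mm [0.2 5.1 1.2]
toolx [-0.     1.     0.001] tooly [ 0.001  0.001 -1.   ] toolz [-1.    -0.    -0.001]
turn [0.0014 0.0002 0.0007]
after-turn d mm [0.2 5.1 1.2]
disc [0.4454 0.1188] px [259.3 252.7] area ratio 0.96
[261.3 254.2]
[261.3 259.2]
[261.3 266.8]
```

Call:
{"method": "jog_arm", "body": {
  "motion": [
    {"gripper":85,"tx":0,"ty":5,"tz":0,"ax":0,"ay":0,"az":0},
    {"gripper":66,"tx":0,"ty":0,"tz":0,"ax":0,"ay":0,"az":0},
    {"gripper":56,"tx":0,"ty":0,"tz":0,"ax":0,"ay":0,"az":0},
    {"gripper":56,"tx":0,"ty":0,"tz":0,"ax":0,"ay":0,"az":0},
    {"gripper":56,"tx":0,"ty":0,"tz":0,"ax":0,"ay":0,"az":0},
    {"gripper":56,"tx":0,"ty":0,"tz":0,"ax":0,"ay":0,"az":0}
  ],
  "newtons": 40
}}

```text
clock: 4.0
tcp_pos: [0.445, 0.1195, 0.0118]
orientation: [-1.209, -1.209, 1.209]
contact_force: [-2.0, -1.0, 9.5]
grip_width: 0.058
```

Run:
```python
from h import *
togo([0.4445,0.1200,0.012],(0,1))
im,cal=look("wrist","w7.png",(120,180,400,384),2.5)
disc_fit(im,cal,(0.445,0.12))
```

```text
t 4.0 tcp [0.445  0.1195 0.0118] w 58.0 F [-2.02 -1.01  9.48]
tool d mm [ 0.5 -0.2  0.5]
toolx [-0.  1.  0.] tooly [-0.  0. -1.] toolz [-1. -0.  0.]
turn [-0.0003  0.0003  0.0002]
after-turn d mm [ 0.5 -0.2  0.5]
disc [0.4466 0.1183] px [258.7 261.4] area ratio 1.17
```

View pics/w7.png

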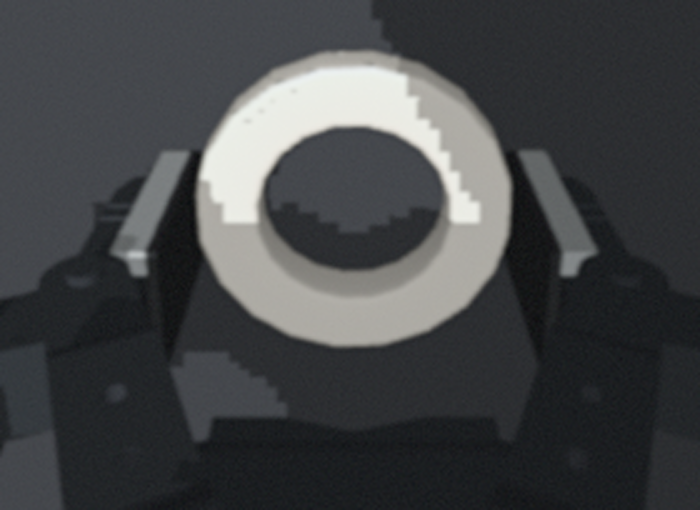

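Call:
{"method": "jog_arm", "body": {
  "motion": [
    {"gripper":56,"tx":0,"ty":-5,"tz":0,"ax":0,"ay":0,"az":0},
    {"gripper":56,"tx":0,"ty":-20,"tz":0,"ax":0,"ay":0,"az":0},
    {"gripper":56,"tx":0,"ty":-40,"tz":0,"ax":0,"ay":0,"az":0},
    {"gripper":56,"tx":0,"ty":-40,"tz":0,"ax":0,"ay":0,"az":0},
    {"gripper":56,"tx":0,"ty":-30,"tz":0,"ax":0,"ay":0,"az":0},
    {"gripper":56,"tx":-30,"ty":0,"tz":-10,"ax":0,"ay":0,"az":0},
    {"gripper":56,"tx":-40,"ty":0,"tz":-15,"ax":0,"ay":0,"az":0},
    {"gripper":56,"tx":-40,"ty":0,"tz":0,"ax":0,"ay":0,"az":0},
    {"gripper":56,"tx":0,"ty":0,"tz":0,"ax":0,"ay":0,"az":0},
    {"gripper":56,"tx":0,"ty":0,"tz":0,"ax":0,"ay":0,"az":0},
    {"gripper":56,"tx":0,"ty":0,"tz":0,"ax":0,"ay":0,"az":0}
  ]
}}

```text
clock: 5.15
tcp_pos: [0.4699, 0.0106, 0.1463]
orientation: [-1.208, -1.21, 1.21]
contact_force: [-0.1, 0.7, -1.1]
grip_width: 0.0579
```

Run:
```python
from h import *
togo([0.509,-0.0615,0.15],(0,1))
im,cal=look("wrist","w8.png")
P=[(0.509+sx*0.06,-0.0615+sy*0.035,0.01) for sx in(-1,1) for sy in (-1,1)]
for q in P: print(proj(cal,q).round(1))
```

```text
t 5.15 tcp [0.4699 0.0106 0.1463] w 57.9 F [-0.12  0.71 -1.12]
tool d mm [-72.2  -3.8 -39. ]
toolx [-0.001  1.     0.001] tooly [-0.     0.001 -1.   ] toolz [-1.    -0.001  0.   ]
turn [-0.0002  0.0014  0.0005]
after-turn d mm [-72.1  -3.7 -39.1]
[135.9 161.6]
[217.8 161.7]
[150.4 283.7]
[222.8 283.7]
```

View pics/w8.png

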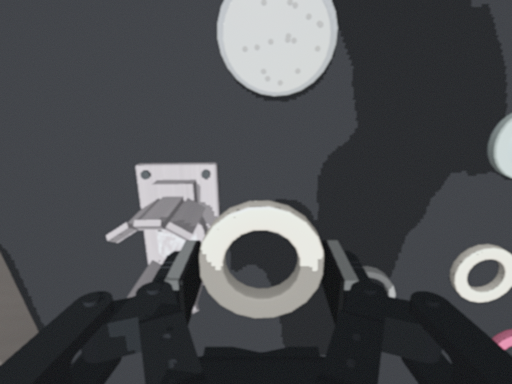

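Call:
{"method": "jog_arm", "body": {
  "motion": [
    {"gripper":56,"tx":-36,"ty":-2,"tz":-20,"ax":0,"ay":0.001,"az":0},
    {"gripper":56,"tx":-37,"ty":-2,"tz":-19.5,"ax":0,"ay":0,"az":0},
    {"gripper":56,"tx":0,"ty":0,"tz":0,"ax":0,"ay":0,"az":0},
    {"gripper":56,"tx":0,"ty":0,"tz":0,"ax":0,"ay":0,"az":0},
    {"gripper":56,"tx":0,"ty":0,"tz":0,"ax":0,"ay":0,"az":0},
    {"gripper":56,"tx":0,"ty":0,"tz":0,"ax":0,"ay":0,"az":0}
  ]
}}

```text
clock: 5.8
tcp_pos: [0.5091, -0.0617, 0.1501]
orientation: [-1.207, -1.21, 1.21]
contact_force: [0.4, -0.1, -0.2]
grip_width: 0.058
```

Run:
```python
from h import *
togo([0.5095,-0.0625,0.15],(0,1))
im,cal=look("wrist","w9.png")
save(im,"w9c.png",(150,110,370,340),2.5)
P=[(0.509+sx*0.06,-0.0615+sy*0.035,0.01) for sx in(-1,1) for sy in (-1,1)]
for q in P: print(proj(cal,q).round(1))
im,cal=look("top","t9.png")
im,cal=look("side","s9.png",(170,150,370,300),3)
```

```text
t 5.8 tcp [ 0.5091 -0.0617  0.1501] w 58.0 F [ 0.36 -0.07 -0.18]
tool d mm [-0.8  0.1 -0.4]
toolx [-0.002  1.     0.001] tooly [-0.001  0.001 -1.   ] toolz [-1.    -0.002  0.001]
turn [-0.0008  0.0018  0.0007]
after-turn d mm [-0.8  0.1 -0.4]
[219.4 114.3]
[303.9 114.4]
[224.2 245.4]
[298.6 245.5]
```

View pics/w9c.png

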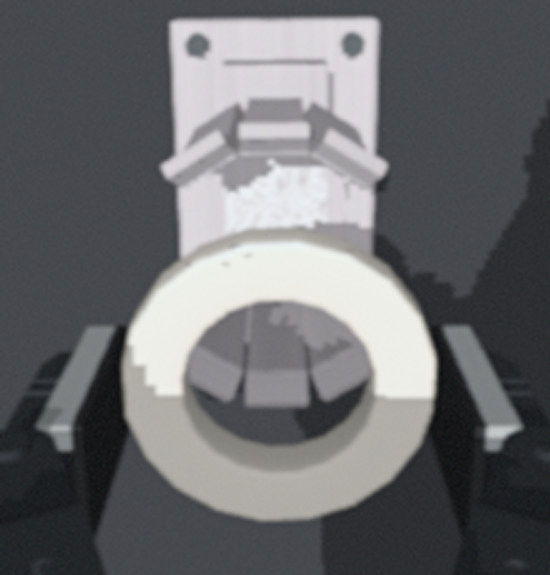

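View pics/s9.png

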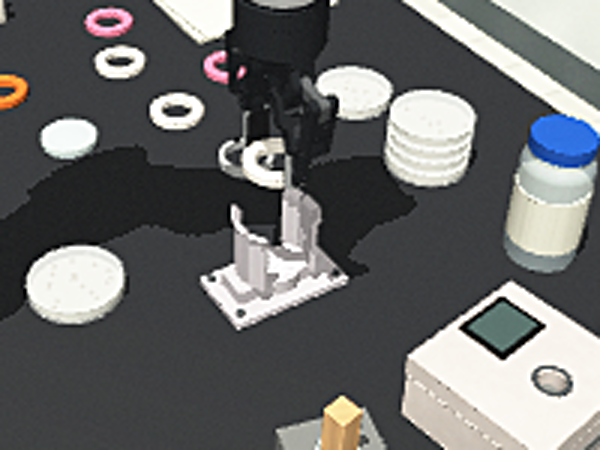

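Run:
```python
from h import *
cal=vision.get_calibration("wrist")
def c(u,v): return (150+u/2.5,110+v/2.5)
for n,u,v,z in (("near out",274,120,.082),("near in",274,138,.082),("far in",277,375,.082),("far out",277,406,.082),
 ("nearL",163,178,.082),("nearR",386,178,.082),("plTL",170,19,.01),("plTR",380,19,.01)):
    print(n,np.round(c(u,v),1),back(cal,c(u,v),z).round(4))
```

```text
near out [259.6 158. ] [ 0.4719 -0.0636  0.082 ]
near in [259.6 165.2] [ 0.4765 -0.0636  0.082 ]
far in [260.8 260. ] [ 0.5443 -0.0628  0.082 ]
far out [260.8 272.4] [ 0.5541 -0.0628  0.082 ]
nearL [215.2 181.2] [ 0.4871 -0.0923  0.082 ]
nearR [304.4 181.2] [ 0.4871 -0.0346  0.082 ]
plTL [218.  117.6] [ 0.452  -0.0985  0.01  ]
plTR [302.  117.6] [ 0.4519 -0.0287  0.01  ]
```

Call:
{"method": "jog_arm", "body": {
  "motion": [
    {"gripper":56,"tx":-1,"ty":20,"tz":-1.5,"ax":0,"ay":0.002,"az":0},
    {"gripper":56,"tx":0,"ty":20,"tz":0,"ax":0,"ay":0,"az":0},
    {"gripper":56,"tx":0,"ty":9,"tz":0,"ax":0,"ay":0,"az":0},
    {"gripper":56,"tx":0,"ty":0,"tz":0,"ax":0,"ay":0,"az":0},
    {"gripper":56,"tx":0,"ty":0,"tz":0,"ax":0,"ay":0,"az":0},
    {"gripper":56,"tx":0,"ty":0,"tz":0,"ax":0,"ay":0,"az":0}
  ]
}}

```text
clock: 6.55
tcp_pos: [0.5117, -0.0645, 0.1021]
orientation: [-1.212, -1.208, 1.206]
contact_force: [-0.1, -0.4, 0.3]
grip_width: 0.0581
```

Run:
```python
from h import *
togo([0.5105,-0.0628,0.1],(0,1))
im,cal=look("wrist","w10.png")
save(im,"w10c.png",(150,110,370,340),2.5)
p,M,o=pose()
for z in (0.1,0.08):print(proj(cal,(p[0],p[1],z)))
```

```text
t 6.55 tcp [ 0.5117 -0.0645  0.1021] w 58.1 F [-0.14 -0.36  0.27]
tool d mm [1.7 2.1 1.2]
toolx [0.003 1.    0.   ] tooly [ 0.001  0.    -1.   ] toolz [-1.     0.003 -0.001]
turn [ 0.0014 -0.0028  0.0001]
after-turn d mm [1.7 2.1 1.2]
[261.41096889 264.49994561]
[261.40375083 244.89043426]
```

View pics/w10c.png

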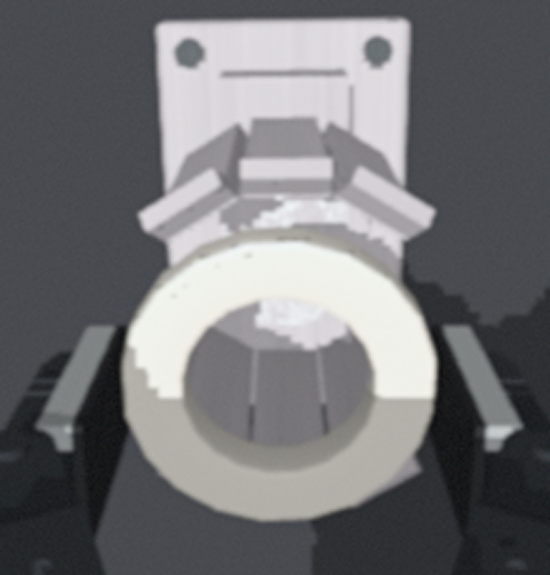

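Run:
```python
from h import *
cal=vision.get_calibration("wrist"); p,M,o=pose()
def c(u,v): return (150+u/2.5,110+v/2.5)
for n,u,v,z in (("near out",286,158,.082),("near in",286,181,.082),
 ("plTL",157,22,.01),("plTR",411,20,.01),("L",138,212,.082),("R",436,212,.082)):
    print(n,np.round(c(u,v),1),back(cal,c(u,v),z).round(4))
im=cv2.imread("pics/w10.png")[:,:,::-1]
disc_fit(im,cal,p,z0=p[2]-0.012,z1=p[2]-0.002,win=0.004)
print(p)
```

```text
near out [264.4 173.2] [ 0.4723 -0.0629  0.082 ]
near in [264.4 182.4] [ 0.4769 -0.0629  0.082 ]
plTL [212.8 118.8] [ 0.4518 -0.0974  0.01  ]
plTR [314.4 118. ] [ 0.4515 -0.0281  0.01  ]
L [205.2 194.8] [ 0.4832 -0.0922  0.082 ]
R [324.4 194.8] [ 0.4834 -0.0332  0.082 ]
disc [ 0.5092 -0.0641] px [262.2 253.4] area ratio 1.14
[ 0.51169448 -0.06443828  0.10211751]
```

Run:
```python
from h import *
cal=vision.get_calibration("wrist"); p,M,o=pose()
def c(u,v): return (150+u/2.5,110+v/2.5)
for zt in (0.09,.1,.102):
  a=back(cal,c(279,297),zt);b=back(cal,c(279,470),zt);l=back(cal,c(184,383),zt);r=back(cal,c(374,383),zt)
  a2=back(cal,c(280,240),zt);b2=back(cal,c(280,521),zt)
  print(zt,a.round(4),b.round(4),"dia",(b-a)[0].round(4),(r-l)[1].round(4),"cen",((a+b)/2-p).round(4),"outer",(b2-a2)[0].round(4),((a2+b2)/2-p).round(4))
```

```text
0.09 [ 0.498  -0.0643  0.09  ] [ 0.5373 -0.0644  0.09  ] dia 0.0393 0.0382 cen [ 0.0059  0.0001 -0.0121] outer 0.0637 [ 0.0064  0.0003 -0.0121]
0.1 [ 0.4936 -0.0643  0.1   ] [ 0.53   -0.0644  0.1   ] dia 0.0365 0.0355 cen [ 0.0001  0.0001 -0.0021] outer 0.0592 [ 0.0006  0.0003 -0.0021]
0.102 [ 0.4927 -0.0643  0.102 ] [ 0.5286 -0.0644  0.102 ] dia 0.0359 0.0349 cen [-0.0011  0.0001 -0.0001] outer 0.0583 [-0.0006  0.0003 -0.0001]
```

Call:
{"method": "jog_arm", "body": {
  "motion": [
    {"gripper":56,"tx":1.5,"ty":0,"tz":0.7,"ax":0,"ay":-0.002,"az":0},
    {"gripper":56,"tx":0,"ty":0,"tz":0,"ax":0,"ay":0,"az":0},
    {"gripper":56,"tx":0,"ty":6,"tz":0,"ax":0,"ay":0,"az":0},
    {"gripper":56,"tx":0,"ty":6,"tz":0,"ax":0,"ay":0,"az":0},
    {"gripper":56,"tx":0,"ty":6,"tz":0,"ax":0,"ay":0,"az":0},
    {"gripper":56,"tx":0,"ty":0,"tz":0,"ax":0,"ay":0,"az":0},
    {"gripper":56,"tx":0,"ty":0,"tz":0,"ax":0,"ay":0,"az":0}
  ]
}}

```text
clock: 7.3
tcp_pos: [0.5101, -0.063, 0.0829]
orientation: [-1.209, -1.208, 1.209]
contact_force: [-0.5, 0.1, 0.5]
grip_width: 0.0578
```

Run:
```python
from h import *
togo([0.511,-0.063,0.04],(0,1))
im,cal=look("wrist","w11.png")
save(im,"w11c.png",(150,110,370,340),2.5)
```

```text
t 7.3 tcp [ 0.5101 -0.063   0.0829] w 57.8 F [-0.51  0.12  0.46]
tool d mm [ 0.1 42.9 -0.9]
toolx [ 0.001  1.    -0.   ] tooly [-0.001 -0.    -1.   ] toolz [-1.     0.001  0.001]
turn [-0.0009 -0.0009 -0.0001]
after-turn d mm [ 0.  42.9 -0.9]
```

View pics/w11c.png

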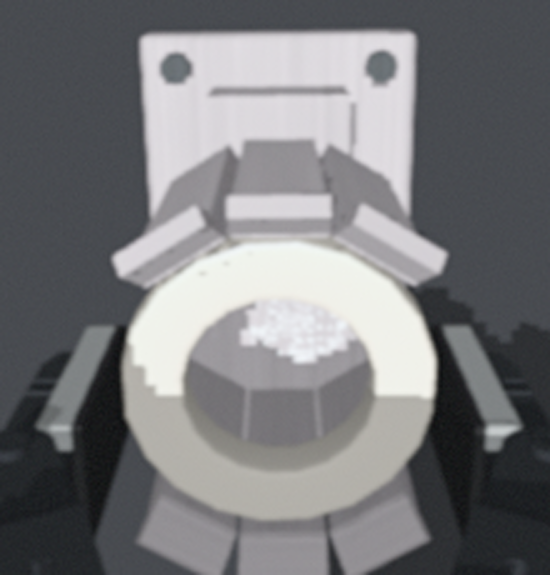

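Call:
{"method": "jog_arm", "body": {
  "motion": [
    {"gripper":56,"tx":0,"ty":6,"tz":-0.4,"ax":0,"ay":0,"az":0},
    {"gripper":56,"tx":0,"ty":6,"tz":0,"ax":0,"ay":0,"az":0},
    {"gripper":56,"tx":0,"ty":6,"tz":0,"ax":0,"ay":0,"az":0},
    {"gripper":56,"tx":0,"ty":0,"tz":0,"ax":0,"ay":0,"az":0},
    {"gripper":56,"tx":0,"ty":0,"tz":0,"ax":0,"ay":0,"az":0}
  ]
}}

```text
clock: 7.85
tcp_pos: [0.5106, -0.063, 0.065]
orientation: [-1.209, -1.208, 1.209]
contact_force: [0.5, -0.2, -0.3]
grip_width: 0.0576
```

Run:
```python
from h import *
togo([0.511,-0.063,0.04],(0,1))
```

```text
t 7.85 tcp [ 0.5106 -0.063   0.065 ] w 57.6 F [ 0.52 -0.2  -0.3 ]
tool d mm [ 0.  25.  -0.4]
toolx [ 0.001  1.    -0.   ] tooly [-0.001 -0.    -1.   ] toolz [-1.     0.001  0.001]
turn [-0.0007 -0.0009 -0.    ]
after-turn d mm [ 0.  25.  -0.4]
```

Call:
{"method": "jog_arm", "body": {
  "motion": [
    {"gripper":56,"tx":0,"ty":6,"tz":0,"ax":0,"ay":0,"az":0},
    {"gripper":56,"tx":0,"ty":6,"tz":0,"ax":0,"ay":0,"az":0},
    {"gripper":56,"tx":0,"ty":6,"tz":0,"ax":0,"ay":0,"az":0},
    {"gripper":56,"tx":0,"ty":5,"tz":0,"ax":0,"ay":0,"az":0},
    {"gripper":56,"tx":0,"ty":3,"tz":0,"ax":0,"ay":0,"az":0},
    {"gripper":56,"tx":0,"ty":0,"tz":0,"ax":0,"ay":0,"az":0},
    {"gripper":56,"tx":0,"ty":0,"tz":0,"ax":0,"ay":0,"az":0}
  ]
}}

```text
clock: 8.55
tcp_pos: [0.5108, -0.063, 0.0393]
orientation: [-1.21, -1.208, 1.209]
contact_force: [0.4, -0.4, -0.1]
grip_width: 0.0581
```

Run:
```python
from h import *
togo([0.511,-0.063,0.0365],(0,1))
im,cal=look("wrist","w12.png")
save(im,"w12c.png",(150,110,370,340),2.5)
```

```text
t 8.55 tcp [ 0.5108 -0.063   0.0393] w 58.1 F [ 0.38 -0.39 -0.1 ]
tool d mm [ 0.   2.8 -0.2]
toolx [ 0.001  1.    -0.   ] tooly [-0. -0. -1.] toolz [-1.     0.001  0.   ]
turn [-0.     -0.0009 -0.    ]
after-turn d mm [ 0.   2.8 -0.2]
```

View pics/w12c.png

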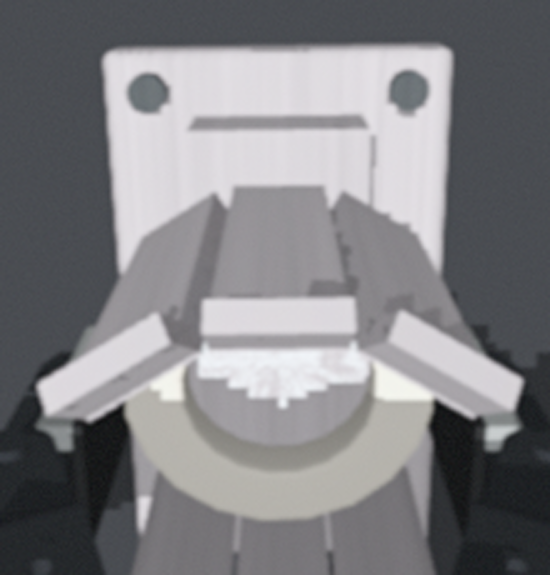

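Call:
{"method": "jog_arm", "body": {
  "motion": [
    {"gripper":56,"tx":0,"ty":1.5,"tz":0,"ax":0,"ay":0,"az":0},
    {"gripper":56,"tx":0,"ty":1.2,"tz":0,"ax":0,"ay":0,"az":0},
    {"gripper":56,"tx":0,"ty":0,"tz":0,"ax":0,"ay":0,"az":0},
    {"gripper":56,"tx":0,"ty":0,"tz":0,"ax":0,"ay":0,"az":0}
  ]
}}

```text
clock: 9.0
tcp_pos: [0.511, -0.063, 0.037]
orientation: [-1.21, -1.209, 1.208]
contact_force: [-1.4, 0.9, 5.8]
grip_width: 0.058
```

Call:
{"method": "jog_arm", "body": {
  "motion": [
    {"gripper":70,"tx":0,"ty":0,"tz":0,"ax":0,"ay":0,"az":0},
    {"gripper":78,"tx":0,"ty":0,"tz":0,"ax":0,"ay":0,"az":0},
    {"gripper":78,"tx":0,"ty":0,"tz":0,"ax":0,"ay":0,"az":0},
    {"gripper":78,"tx":0,"ty":-15,"tz":0,"ax":0,"ay":0,"az":0},
    {"gripper":78,"tx":0,"ty":-40,"tz":0,"ax":0,"ay":0,"az":0},
    {"gripper":78,"tx":0,"ty":-40,"tz":0,"ax":0,"ay":0,"az":0},
    {"gripper":78,"tx":0,"ty":-15,"tz":0,"ax":0,"ay":0,"az":0},
    {"gripper":78,"tx":0,"ty":0,"tz":0,"ax":0,"ay":0,"az":0},
    {"gripper":78,"tx":0,"ty":0,"tz":0,"ax":0,"ay":0,"az":0},
    {"gripper":78,"tx":0,"ty":0,"tz":0,"ax":0,"ay":0,"az":0}
  ]
}}

```text
clock: 10.0
tcp_pos: [0.5099, -0.0628, 0.1454]
orientation: [-1.208, -1.207, 1.21]
contact_force: [-0.4, -0.3, -0.2]
grip_width: 0.0778
```

Run:
```python
from h import *
im,cal=look("wrist","w13.png")
im,cal=look("top","t13.png")
for P in [(0.5583,0.2287),(0.547,0.355)]:disc_fit(im,cal,P)
disc_fit(im,cal,(0.432,0.239),z1=0.012)
disc_fit(im,cal,(0.583,0.114),z1=0.012)
togo([0.5593+0.0007,0.2291-0.002,0.15],(0,1))
```

```text
disc [0.5593 0.2291] px [176.2 172.7] area ratio 0.97
disc [0.5475 0.356 ] px [127.2 177.5] area ratio 0.96
disc [0.4323 0.2403] px [171.1 222. ] area ratio 1.01
disc [0.5836 0.1153] px [220.2 163.1] area ratio 0.91
t 10.1 tcp [ 0.5099 -0.0629  0.1453] w 78.3 F [-0.05  0.25 -0.37]
tool d mm [290.1  -4.8 -49.8]
toolx [ 0.001  1.    -0.   ] tooly [-0.002 -0.    -1.   ] toolz [-1.     0.001  0.002]
turn [-0.0025 -0.0008 -0.0002]
after-turn d mm [290.   -4.7 -50.1]
```

View pics/w13.png

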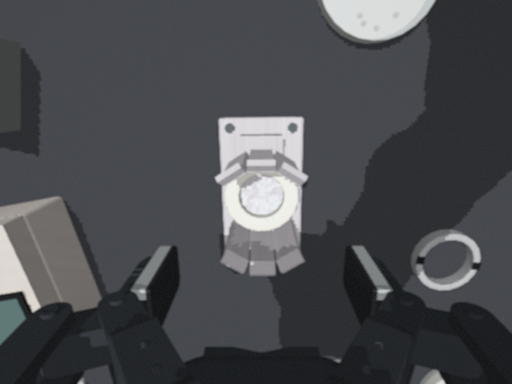

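View pics/t13.png

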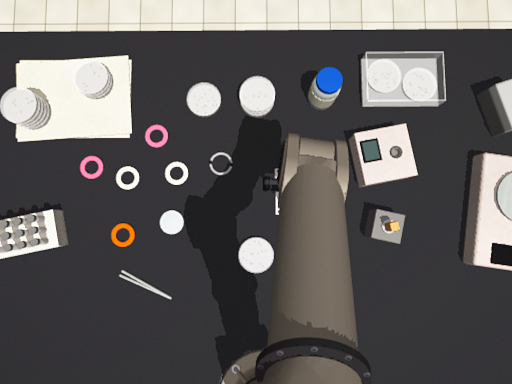

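Call:
{"method": "jog_arm", "body": {
  "motion": [
    {"gripper":82,"tx":40,"ty":0,"tz":-7,"ax":0,"ay":0,"az":0},
    {"gripper":82,"tx":45,"ty":0,"tz":-7,"ax":0,"ay":0,"az":0},
    {"gripper":82,"tx":45,"ty":0,"tz":-7,"ax":0,"ay":0,"az":0},
    {"gripper":82,"tx":45,"ty":0,"tz":-7,"ax":0,"ay":0,"az":0},
    {"gripper":82,"tx":45,"ty":0,"tz":-7,"ax":0,"ay":0,"az":0},
    {"gripper":82,"tx":40,"ty":10,"tz":-7,"ax":0,"ay":0,"az":0},
    {"gripper":82,"tx":30,"ty":30,"tz":-8,"ax":0,"ay":0,"az":0},
    {"gripper":82,"tx":0,"ty":40,"tz":0,"ax":0,"ay":0,"az":0},
    {"gripper":82,"tx":0,"ty":20,"tz":0,"ax":0,"ay":0,"az":0},
    {"gripper":82,"tx":0,"ty":0,"tz":0,"ax":0,"ay":0,"az":0},
    {"gripper":82,"tx":0,"ty":0,"tz":0,"ax":0,"ay":0,"az":0},
    {"gripper":82,"tx":0,"ty":0,"tz":0,"ax":0,"ay":0,"az":0}
  ]
}}

```text
clock: 11.3
tcp_pos: [0.562, 0.227, 0.0478]
orientation: [-1.211, -1.21, 1.207]
contact_force: [0.5, -0.2, 0.7]
grip_width: 0.082
```

Run:
```python
from h import *
togo([0.560,0.227,0.014],(0,1))
im,cal=look("wrist","w14.png")
disc_fit(im,cal,(0.560,0.227))
```

```text
t 11.3 tcp [0.562  0.227  0.0478] w 82.0 F [ 0.51 -0.15  0.7 ]
tool d mm [-0.  33.8  2.1]
toolx [0.002 1.    0.001] tooly [ 0.002  0.001 -1.   ] toolz [-1.     0.002 -0.002]
turn [ 0.0019 -0.0015  0.0008]
after-turn d mm [ 0.  33.8  2. ]
disc [0.56   0.2262] px [260.  224.8] area ratio 0.97
```

View pics/w14.png

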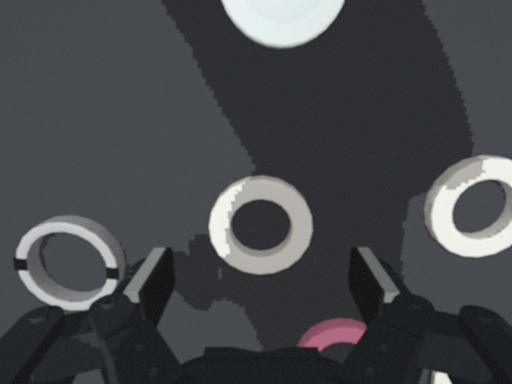

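Call:
{"method": "jog_arm", "body": {
  "motion": [
    {"gripper":82,"tx":0,"ty":14,"tz":2.2,"ax":0,"ay":0,"az":0},
    {"gripper":82,"tx":0,"ty":12,"tz":0,"ax":0,"ay":0,"az":0},
    {"gripper":82,"tx":0,"ty":7,"tz":0,"ax":0,"ay":0,"az":0},
    {"gripper":82,"tx":0,"ty":0,"tz":0,"ax":0,"ay":0,"az":0},
    {"gripper":82,"tx":0,"ty":0,"tz":0,"ax":0,"ay":0,"az":0},
    {"gripper":82,"tx":0,"ty":0,"tz":0,"ax":0,"ay":0,"az":0}
  ]
}}

```text
clock: 11.95
tcp_pos: [0.5591, 0.2271, 0.0138]
orientation: [-1.21, -1.209, 1.208]
contact_force: [0.3, -0.7, 0.7]
grip_width: 0.082
```

Run:
```python
from h import *
togo([0.560,0.227,0.014],(0,1))
im,cal=look("wrist","w15.png")
disc_fit(im,cal,(0.560,0.227),win=0.007)
```

```text
t 11.95 tcp [0.5591 0.2271 0.0138] w 82.0 F [ 0.33 -0.75  0.66]
tool d mm [-0.1 -0.2 -0.9]
toolx [0.001 1.    0.   ] tooly [ 0.  0. -1.] toolz [-1.     0.001 -0.   ]
turn [ 0.0005 -0.0009  0.0002]
after-turn d mm [-0.1 -0.2 -0.9]
disc [0.5598 0.2264] px [259.9 257.6] area ratio 0.98
```

Call:
{"method": "jog_arm", "body": {
  "motion": [
    {"gripper":66,"tx":-0.4,"ty":-0.2,"tz":-0.7,"ax":0,"ay":0,"az":0},
    {"gripper":56,"tx":0,"ty":0,"tz":0,"ax":0,"ay":0,"az":0},
    {"gripper":56,"tx":0,"ty":0,"tz":0,"ax":0,"ay":0,"az":0},
    {"gripper":56,"tx":0,"ty":0,"tz":0,"ax":0,"ay":0,"az":0},
    {"gripper":56,"tx":0,"ty":0,"tz":0,"ax":0,"ay":0,"az":0},
    {"gripper":56,"tx":0,"ty":-10,"tz":0,"ax":0,"ay":0,"az":0},
    {"gripper":56,"tx":0,"ty":-30,"tz":0,"ax":0,"ay":0,"az":0},
    {"gripper":56,"tx":0,"ty":-40,"tz":0,"ax":0,"ay":0,"az":0},
    {"gripper":56,"tx":0,"ty":-30,"tz":0,"ax":0,"ay":0,"az":0},
    {"gripper":56,"tx":0,"ty":0,"tz":0,"ax":0,"ay":0,"az":0},
    {"gripper":56,"tx":0,"ty":0,"tz":0,"ax":0,"ay":0,"az":0}
  ],
  "newtons": 40
}}

```text
clock: 13.1
tcp_pos: [0.5598, 0.2268, 0.1248]
orientation: [-1.21, -1.21, 1.207]
contact_force: [-0.8, -0.5, -0.1]
grip_width: 0.057
```

Run:
```python
from h import *
togo([0.511,-0.063,0.125],(0,1))
```

```text
t 13.1 tcp [0.5598 0.2268 0.1248] w 57.0 F [-0.76 -0.49 -0.09]
tool d mm [-289.8   -0.6   48.6]
toolx [0.001 1.    0.001] tooly [ 0.001  0.001 -1.   ] toolz [-1.     0.001 -0.001]
turn [ 0.0015 -0.0007  0.001 ]
after-turn d mm [-2.898e+02 -2.000e-01  4.880e+01]
```

Call:
{"method": "jog_arm", "body": {
  "motion": [
    {"gripper":56,"tx":-40,"ty":0,"tz":7,"ax":0,"ay":0,"az":0},
    {"gripper":56,"tx":-45,"ty":0,"tz":7,"ax":0,"ay":0,"az":0},
    {"gripper":56,"tx":-45,"ty":0,"tz":7,"ax":0,"ay":0,"az":0},
    {"gripper":56,"tx":-45,"ty":0,"tz":7,"ax":0,"ay":0,"az":0},
    {"gripper":56,"tx":-45,"ty":0,"tz":7,"ax":0,"ay":0,"az":0},
    {"gripper":56,"tx":-40,"ty":0,"tz":7,"ax":0,"ay":0,"az":0},
    {"gripper":56,"tx":-20,"ty":0,"tz":4,"ax":0,"ay":0,"az":0},
    {"gripper":56,"tx":-10,"ty":0,"tz":2.7,"ax":0,"ay":0,"az":0},
    {"gripper":56,"tx":0,"ty":8,"tz":0,"ax":0,"ay":0,"az":0},
    {"gripper":56,"tx":0,"ty":8,"tz":0,"ax":0,"ay":0,"az":0},
    {"gripper":56,"tx":0,"ty":0,"tz":0,"ax":0,"ay":0,"az":0},
    {"gripper":56,"tx":0,"ty":0,"tz":0,"ax":0,"ay":0,"az":0}
  ]
}}

```text
clock: 14.3
tcp_pos: [0.5105, -0.0619, 0.1071]
orientation: [-1.207, -1.21, 1.211]
contact_force: [-0.4, 0.6, -0.7]
grip_width: 0.0566
```

Run:
```python
from h import *
togo([0.511,-0.063,0.085],(0,1))
im,cal=look("wrist","w16.png")
save(im,"w16c.png",(150,110,370,340),2.5)
```

```text
t 14.3 tcp [ 0.5105 -0.0619  0.1071] w 56.6 F [-0.4   0.56 -0.69]
tool d mm [-1.1 22.1 -0.5]
toolx [-0.002  1.     0.   ] tooly [-0.001  0.    -1.   ] toolz [-1.    -0.002  0.001]
turn [-0.0012  0.0016  0.0003]
after-turn d mm [-1.1 22.1 -0.5]
```

View pics/w16c.png

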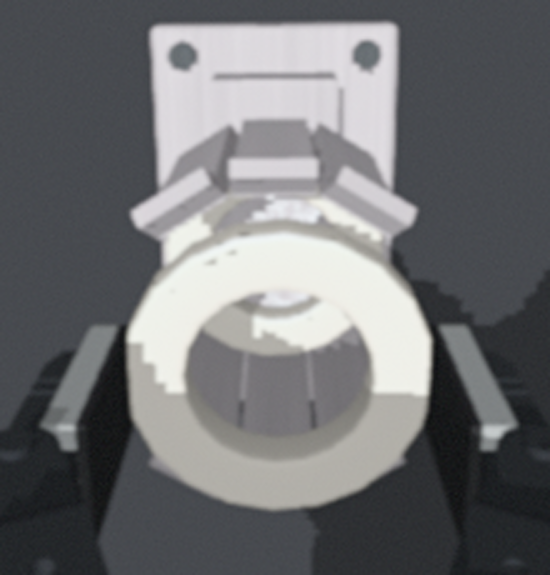

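Call:
{"method": "jog_arm", "body": {
  "motion": [
    {"gripper":56,"tx":-1,"ty":0,"tz":-0.4,"ax":0,"ay":0.001,"az":0},
    {"gripper":56,"tx":0,"ty":7,"tz":0,"ax":0,"ay":0,"az":0},
    {"gripper":56,"tx":0,"ty":7,"tz":0,"ax":0,"ay":0,"az":0},
    {"gripper":56,"tx":0,"ty":7,"tz":0,"ax":0,"ay":0,"az":0},
    {"gripper":56,"tx":0,"ty":0,"tz":0,"ax":0,"ay":0,"az":0},
    {"gripper":56,"tx":0,"ty":0,"tz":0,"ax":0,"ay":0,"az":0},
    {"gripper":56,"tx":0,"ty":0,"tz":0,"ax":0,"ay":0,"az":0}
  ]
}}

```text
clock: 15.05
tcp_pos: [0.5111, -0.0642, 0.0868]
orientation: [-1.21, -1.208, 1.208]
contact_force: [2.2, 1.6, -1.7]
grip_width: 0.0565
```

Call:
{"method": "jog_arm", "body": {
  "motion": [
    {"gripper":56,"tx":1,"ty":0,"tz":0,"ax":0,"ay":0,"az":0},
    {"gripper":56,"tx":0,"ty":6,"tz":0,"ax":0,"ay":0,"az":0},
    {"gripper":56,"tx":0,"ty":6,"tz":0,"ax":0,"ay":0,"az":0},
    {"gripper":56,"tx":0,"ty":6,"tz":0,"ax":0,"ay":0,"az":0},
    {"gripper":56,"tx":0,"ty":0,"tz":0,"ax":0,"ay":0,"az":0},
    {"gripper":56,"tx":0,"ty":0,"tz":0,"ax":0,"ay":0,"az":0}
  ]
}}

```text
clock: 15.65
tcp_pos: [0.5108, -0.0633, 0.0685]
orientation: [-1.209, -1.207, 1.208]
contact_force: [0.6, 0.7, -0.5]
grip_width: 0.0569
```

Run:
```python
from h import *
togo([0.511,-0.063,0.049],(0,1))
im,cal=look("wrist","w17.png")
save(im,"w17c.png",(150,110,370,340),2.5)
```

```text
t 15.65 tcp [ 0.5108 -0.0633  0.0685] w 56.9 F [ 0.58  0.65 -0.46]
tool d mm [ 0.3 19.5 -0.3]
toolx [0.002 1.    0.   ] tooly [-0.001  0.    -1.   ] toolz [-1.     0.002  0.001]
turn [-0.0008 -0.0018  0.    ]
after-turn d mm [ 0.3 19.5 -0.2]
```

View pics/w17c.png

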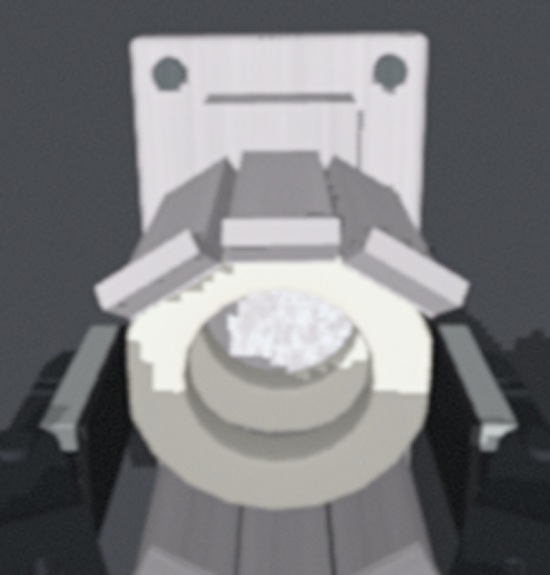

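Going in freely. Continue to just above the first spacer.

Call:
{"method": "jog_arm", "body": {
  "motion": [
    {"gripper":56,"tx":0,"ty":6,"tz":0,"ax":0,"ay":0,"az":0},
    {"gripper":56,"tx":0,"ty":6,"tz":0,"ax":0,"ay":0,"az":0},
    {"gripper":56,"tx":0,"ty":4,"tz":0,"ax":0,"ay":0,"az":0},
    {"gripper":56,"tx":0,"ty":2,"tz":0,"ax":0,"ay":0,"az":0},
    {"gripper":56,"tx":0,"ty":1,"tz":0,"ax":0,"ay":0,"az":0},
    {"gripper":56,"tx":0,"ty":0.5,"tz":0,"ax":0,"ay":0,"az":0},
    {"gripper":56,"tx":0,"ty":0,"tz":0,"ax":0,"ay":0,"az":0},
    {"gripper":56,"tx":0,"ty":0,"tz":0,"ax":0,"ay":0,"az":0}
  ]
}}

```text
clock: 16.5
tcp_pos: [0.5108, -0.0633, 0.0497]
orientation: [-1.21, -1.208, 1.208]
contact_force: [-2.4, 1.6, 5.6]
grip_width: 0.0568
```

Call:
{"method": "jog_arm", "body": {
  "motion": [
    {"gripper":70,"tx":0,"ty":0,"tz":0,"ax":0,"ay":0,"az":0},
    {"gripper":75,"tx":0,"ty":0,"tz":0,"ax":0,"ay":0,"az":0},
    {"gripper":75,"tx":0,"ty":0,"tz":0,"ax":0,"ay":0,"az":0},
    {"gripper":75,"tx":0,"ty":-15,"tz":0,"ax":0,"ay":0,"az":0},
    {"gripper":75,"tx":0,"ty":-40,"tz":0,"ax":0,"ay":0,"az":0},
    {"gripper":75,"tx":0,"ty":-40,"tz":0,"ax":0,"ay":0,"az":0},
    {"gripper":75,"tx":0,"ty":-5,"tz":0,"ax":0,"ay":0,"az":0},
    {"gripper":75,"tx":0,"ty":0,"tz":0,"ax":0,"ay":0,"az":0},
    {"gripper":75,"tx":0,"ty":0,"tz":0,"ax":0,"ay":0,"az":0}
  ]
}}

```text
clock: 17.4
tcp_pos: [0.5103, -0.0632, 0.1484]
orientation: [-1.209, -1.207, 1.209]
contact_force: [-0.4, 0.2, 0.0]
grip_width: 0.0748
```

Run:
```python
from h import *
im,cal=look("wrist","w18.png")
save(im,"w18c.png",(150,90,370,320),2.5)
im,cal=look("top","t18.png")
disc_fit(im,cal,(0.547,0.355))
disc_fit(im,cal,(0.432,0.239),z1=0.012)
disc_fit(im,cal,(0.583,0.114),z1=0.012)
togo([0.548,0.3535,0.15],(0,1))
```

```text
disc [0.5475 0.356 ] px [127.2 177.5] area ratio 0.96
disc [0.4323 0.2403] px [171.1 221.9] area ratio 1.01
disc [0.5837 0.1152] px [220.2 163.1] area ratio 0.91
t 17.5 tcp [ 0.5099 -0.0633  0.1479] w 75.1 F [-0.89  0.5   0.61]
tool d mm [416.8  -2.3 -37.3]
toolx [ 0.002  1.    -0.   ] tooly [-0.003 -0.    -1.   ] toolz [-1.     0.002  0.003]
turn [-0.0028 -0.0018 -0.0001]
after-turn d mm [416.8  -2.1 -38.1]
```

View pics/w18c.png

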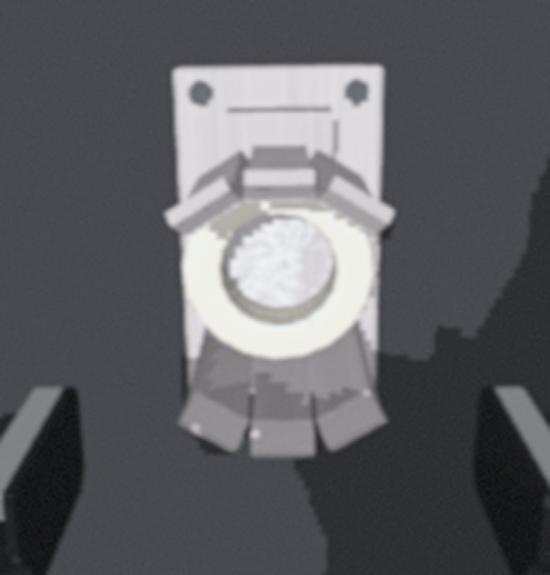

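Two spacers seated. Third one next.

Call:
{"method": "jog_arm", "body": {
  "motion": [
    {"gripper":75,"tx":40,"ty":0,"tz":-4,"ax":0,"ay":-0.002,"az":0},
    {"gripper":75,"tx":45,"ty":0,"tz":-4,"ax":0,"ay":0,"az":0},
    {"gripper":75,"tx":45,"ty":0,"tz":-4,"ax":0,"ay":0,"az":0},
    {"gripper":75,"tx":45,"ty":0,"tz":-4,"ax":0,"ay":0,"az":0},
    {"gripper":75,"tx":45,"ty":0,"tz":-4,"ax":0,"ay":0,"az":0},
    {"gripper":75,"tx":45,"ty":0,"tz":-4,"ax":0,"ay":0,"az":0},
    {"gripper":75,"tx":45,"ty":0,"tz":-4,"ax":0,"ay":0,"az":0},
    {"gripper":75,"tx":45,"ty":0,"tz":-4,"ax":0,"ay":0,"az":0},
    {"gripper":75,"tx":40,"ty":20,"tz":-4,"ax":0,"ay":0,"az":0},
    {"gripper":75,"tx":20,"ty":40,"tz":-2,"ax":0,"ay":0,"az":0},
    {"gripper":75,"tx":0,"ty":40,"tz":0,"ax":0,"ay":0,"az":0},
    {"gripper":75,"tx":0,"ty":0,"tz":0,"ax":0,"ay":0,"az":0}
  ]
}}

```text
clock: 18.7
tcp_pos: [0.5441, 0.3496, 0.0421]
orientation: [-1.206, -1.199, 1.221]
contact_force: [-1.1, -1.0, -0.8]
grip_width: 0.0752
```

Call:
{"method": "jog_arm", "body": {
  "motion": [
    {"gripper":75,"tx":0,"ty":0,"tz":0,"ax":0,"ay":0,"az":0},
    {"gripper":75,"tx":0,"ty":0,"tz":0,"ax":0,"ay":0,"az":0}
  ]
}}

```text
clock: 18.9
tcp_pos: [0.5505, 0.3512, 0.0511]
orientation: [-1.211, -1.21, 1.206]
contact_force: [-0.7, 0.7, 0.4]
grip_width: 0.0752
```

Run:
```python
from h import *
togo([0.548,0.3535,0.014],(0,1))
im,cal=look("wrist","w19.png")
disc_fit(im,cal,(0.548,0.353))
```

```text
t 18.9 tcp [0.5505 0.3512 0.0511] w 75.2 F [-0.71  0.74  0.4 ]
tool d mm [ 2.3 37.1  2.6]
toolx [0.001 1.    0.001] tooly [ 0.002  0.001 -1.   ] toolz [-1.     0.001 -0.002]
turn [ 0.0022 -0.0014  0.001 ]
after-turn d mm [ 2.3 37.1  2.5]
disc [0.5485 0.3528] px [264.  222.8] area ratio 0.98
```

View pics/w19.png

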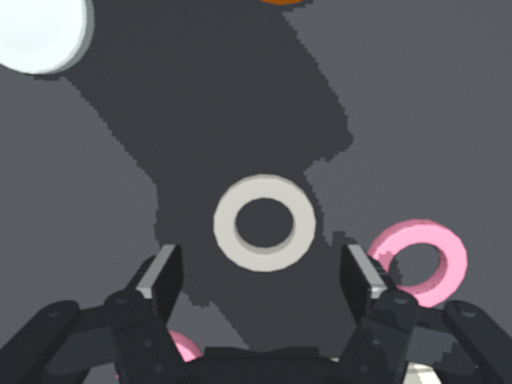

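Call:
{"method": "jog_arm", "body": {
  "motion": [
    {"gripper":75,"tx":2,"ty":14,"tz":2.3,"ax":0,"ay":0,"az":0},
    {"gripper":75,"tx":0,"ty":13,"tz":0,"ax":0,"ay":0,"az":0},
    {"gripper":75,"tx":0,"ty":9,"tz":0,"ax":0,"ay":0,"az":0},
    {"gripper":75,"tx":0,"ty":0,"tz":0,"ax":0,"ay":0,"az":0},
    {"gripper":75,"tx":0,"ty":0,"tz":0,"ax":0,"ay":0,"az":0},
    {"gripper":75,"tx":0,"ty":0,"tz":0,"ax":0,"ay":0,"az":0}
  ]
}}

```text
clock: 19.55
tcp_pos: [0.547, 0.3537, 0.0136]
orientation: [-1.209, -1.21, 1.209]
contact_force: [0.7, -0.7, 0.3]
grip_width: 0.0752
```

Run:
```python
from h import *
togo([0.548,0.3535,0.014],(0,1))
im,cal=look("wrist","w20.png")
disc_fit(im,cal,(0.548,0.353),win=0.006)
```

```text
t 19.55 tcp [0.547  0.3537 0.0136] w 75.2 F [ 0.7  -0.7   0.31]
tool d mm [-0.2 -0.4 -1. ]
toolx [-0.  1.  0.] tooly [ 0.001  0.    -1.   ] toolz [-1.    -0.    -0.001]
turn [0.0005 0.0001 0.0003]
after-turn d mm [-0.2 -0.4 -1. ]
disc [0.5485 0.3529] px [259.6 259.2] area ratio 0.98
```

Call:
{"method": "jog_arm", "body": {
  "motion": [
    {"gripper":66,"tx":-0.2,"ty":0.5,"tz":-1.3,"ax":0,"ay":0,"az":0},
    {"gripper":56,"tx":0,"ty":0,"tz":0,"ax":0,"ay":0,"az":0},
    {"gripper":56,"tx":0,"ty":0,"tz":0,"ax":0,"ay":0,"az":0},
    {"gripper":56,"tx":0,"ty":0,"tz":0,"ax":0,"ay":0,"az":0},
    {"gripper":56,"tx":0,"ty":0,"tz":0,"ax":0,"ay":0,"az":0},
    {"gripper":56,"tx":0,"ty":-10,"tz":0,"ax":0,"ay":0,"az":0},
    {"gripper":56,"tx":0,"ty":-30,"tz":0,"ax":0,"ay":0,"az":0},
    {"gripper":56,"tx":0,"ty":-40,"tz":0,"ax":0,"ay":0,"az":0},
    {"gripper":56,"tx":0,"ty":-30,"tz":0,"ax":0,"ay":0,"az":0},
    {"gripper":56,"tx":0,"ty":0,"tz":0,"ax":0,"ay":0,"az":0},
    {"gripper":56,"tx":0,"ty":0,"tz":0,"ax":0,"ay":0,"az":0}
  ],
  "newtons": 40
}}

```text
clock: 20.7
tcp_pos: [0.5482, 0.3537, 0.1238]
orientation: [-1.209, -1.211, 1.208]
contact_force: [0.1, 0.2, -0.7]
grip_width: 0.0573
```

Run:
```python
from h import *
togo([0.511,-0.063,0.125],(0,1))
```

```text
t 20.7 tcp [0.5482 0.3537 0.1238] w 57.3 F [ 0.1   0.24 -0.66]
tool d mm [-416.6   -1.7   37.3]
toolx [-0.     1.     0.001] tooly [ 0.001  0.001 -1.   ] toolz [-1.    -0.    -0.001]
turn [0.0012 0.0002 0.0012]
after-turn d mm [-416.7   -1.2   37.2]
```

Call:
{"method": "jog_arm", "body": {
  "motion": [
    {"gripper":56,"tx":-40,"ty":0,"tz":4,"ax":0,"ay":0,"az":0},
    {"gripper":56,"tx":-45,"ty":0,"tz":4,"ax":0,"ay":0,"az":0},
    {"gripper":56,"tx":-45,"ty":0,"tz":4,"ax":0,"ay":0,"az":0},
    {"gripper":56,"tx":-45,"ty":0,"tz":4,"ax":0,"ay":0,"az":0},
    {"gripper":56,"tx":-45,"ty":0,"tz":4,"ax":0,"ay":0,"az":0},
    {"gripper":56,"tx":-45,"ty":0,"tz":4,"ax":0,"ay":0,"az":0},
    {"gripper":56,"tx":-45,"ty":0,"tz":4,"ax":0,"ay":0,"az":0},
    {"gripper":56,"tx":-45,"ty":0,"tz":4,"ax":0,"ay":0,"az":0},
    {"gripper":56,"tx":-40,"ty":0,"tz":4,"ax":0,"ay":0,"az":0},
    {"gripper":56,"tx":-22,"ty":0,"tz":1,"ax":0,"ay":0,"az":0},
    {"gripper":56,"tx":0,"ty":0,"tz":0,"ax":0,"ay":0,"az":0},
    {"gripper":56,"tx":0,"ty":0,"tz":0,"ax":0,"ay":0,"az":0}
  ]
}}

```text
clock: 21.9
tcp_pos: [0.5102, -0.0636, 0.1218]
orientation: [-1.208, -1.207, 1.209]
contact_force: [-0.2, 0.4, -0.8]
grip_width: 0.0578
```

Call:
{"method": "jog_arm", "body": {
  "motion": [
    {"gripper":56,"tx":0,"ty":8,"tz":0,"ax":0,"ay":0,"az":0},
    {"gripper":56,"tx":0,"ty":8,"tz":0,"ax":0,"ay":0,"az":0},
    {"gripper":56,"tx":0,"ty":0,"tz":0,"ax":0,"ay":0,"az":0},
    {"gripper":56,"tx":0,"ty":0,"tz":0,"ax":0,"ay":0,"az":0},
    {"gripper":56,"tx":0,"ty":0,"tz":0,"ax":0,"ay":0,"az":0}
  ]
}}

```text
clock: 22.4
tcp_pos: [0.5112, -0.0633, 0.1068]
orientation: [-1.209, -1.21, 1.21]
contact_force: [0.5, 0.0, -0.7]
grip_width: 0.0571
```

Run:
```python
from h import *
togo([0.511,-0.063,0.085],(0,1))
im,cal=look("wrist","w21.png")
save(im,"w21c.png",(150,110,370,340),2.5)
```

```text
t 22.4 tcp [ 0.5112 -0.0633  0.1068] w 57.1 F [ 0.5   0.02 -0.68]
tool d mm [ 0.3 21.8  0.2]
toolx [-0.001  1.     0.   ] tooly [-0.  0. -1.] toolz [-1.    -0.001  0.   ]
turn [-0.      0.0007  0.    ]
after-turn d mm [ 0.3 21.8  0.2]
```

View pics/w21c.png

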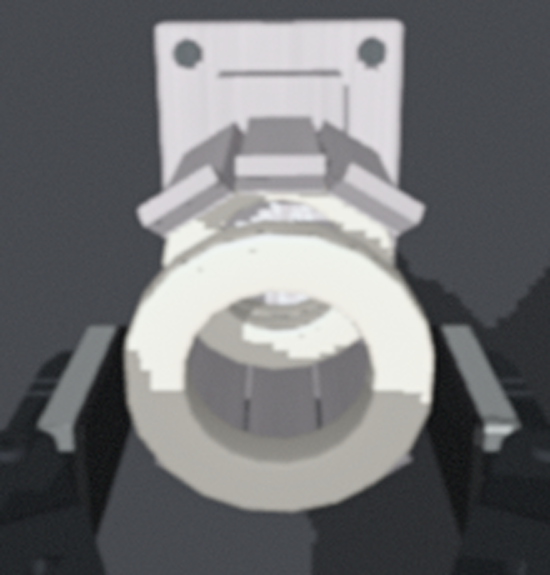

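Well aligned; bottom should meet spacer 2 at TCP about 0.059.

Call:
{"method": "jog_arm", "body": {
  "motion": [
    {"gripper":56,"tx":0,"ty":7,"tz":0,"ax":0,"ay":0,"az":0},
    {"gripper":56,"tx":0,"ty":7,"tz":0,"ax":0,"ay":0,"az":0},
    {"gripper":56,"tx":0,"ty":7,"tz":0,"ax":0,"ay":0,"az":0},
    {"gripper":56,"tx":0,"ty":0,"tz":0,"ax":0,"ay":0,"az":0},
    {"gripper":56,"tx":0,"ty":0,"tz":0,"ax":0,"ay":0,"az":0}
  ]
}}

```text
clock: 22.95
tcp_pos: [0.5109, -0.0636, 0.0855]
orientation: [-1.209, -1.209, 1.21]
contact_force: [0.8, -1.0, -0.2]
grip_width: 0.0574
```

Call:
{"method": "jog_arm", "body": {
  "motion": [
    {"gripper":56,"tx":0,"ty":6,"tz":0,"ax":0,"ay":0,"az":0},
    {"gripper":56,"tx":0,"ty":6,"tz":0,"ax":0,"ay":0,"az":0},
    {"gripper":56,"tx":0,"ty":6,"tz":0,"ax":0,"ay":0,"az":0},
    {"gripper":56,"tx":0,"ty":3,"tz":0,"ax":0,"ay":0,"az":0},
    {"gripper":56,"tx":0,"ty":2,"tz":0,"ax":0,"ay":0,"az":0},
    {"gripper":56,"tx":0,"ty":0,"tz":0,"ax":0,"ay":0,"az":0},
    {"gripper":56,"tx":0,"ty":0,"tz":0,"ax":0,"ay":0,"az":0}
  ]
}}

```text
clock: 23.65
tcp_pos: [0.5111, -0.0636, 0.0629]
orientation: [-1.209, -1.209, 1.209]
contact_force: [-0.1, -0.9, -0.4]
grip_width: 0.0577
```

Call:
{"method": "jog_arm", "body": {
  "motion": [
    {"gripper":56,"tx":0,"ty":2,"tz":0,"ax":0,"ay":0,"az":0},
    {"gripper":56,"tx":0,"ty":1,"tz":0,"ax":0,"ay":0,"az":0},
    {"gripper":56,"tx":0,"ty":0.5,"tz":0,"ax":0,"ay":0,"az":0},
    {"gripper":56,"tx":0,"ty":0,"tz":0,"ax":0,"ay":0,"az":0},
    {"gripper":56,"tx":0,"ty":0,"tz":0,"ax":0,"ay":0,"az":0}
  ]
}}

```text
clock: 24.15
tcp_pos: [0.5111, -0.0636, 0.0593]
orientation: [-1.209, -1.209, 1.209]
contact_force: [-0.9, -0.6, 0.2]
grip_width: 0.0577
```

Call:
{"method": "jog_arm", "body": {
  "motion": [
    {"gripper":56,"tx":0,"ty":0.6,"tz":0,"ax":0,"ay":0,"az":0},
    {"gripper":56,"tx":0,"ty":0.6,"tz":0,"ax":0,"ay":0,"az":0},
    {"gripper":56,"tx":0,"ty":0,"tz":0,"ax":0,"ay":0,"az":0},
    {"gripper":56,"tx":0,"ty":0,"tz":0,"ax":0,"ay":0,"az":0}
  ]
}}

```text
clock: 24.55
tcp_pos: [0.5112, -0.0636, 0.0589]
orientation: [-1.209, -1.21, 1.209]
contact_force: [-3.1, 0.0, 9.5]
grip_width: 0.0576
```

Contact. Release and retreat.

Call:
{"method": "jog_arm", "body": {
  "motion": [
    {"gripper":70,"tx":0,"ty":0,"tz":0,"ax":0,"ay":0,"az":0},
    {"gripper":80,"tx":0,"ty":0,"tz":0,"ax":0,"ay":0,"az":0},
    {"gripper":80,"tx":0,"ty":0,"tz":0,"ax":0,"ay":0,"az":0},
    {"gripper":80,"tx":0,"ty":-15,"tz":0,"ax":0,"ay":0,"az":0},
    {"gripper":80,"tx":0,"ty":-40,"tz":0,"ax":0,"ay":0,"az":0},
    {"gripper":80,"tx":0,"ty":-35,"tz":0,"ax":0,"ay":0,"az":0},
    {"gripper":80,"tx":0,"ty":0,"tz":0,"ax":0,"ay":0,"az":0},
    {"gripper":80,"tx":0,"ty":0,"tz":0,"ax":0,"ay":0,"az":0},
    {"gripper":80,"tx":0,"ty":0,"tz":0,"ax":0,"ay":0,"az":0}
  ]
}}

```text
clock: 25.45
tcp_pos: [0.5102, -0.0634, 0.1471]
orientation: [-1.208, -1.208, 1.21]
contact_force: [-1.1, 0.2, 0.3]
grip_width: 0.0801
```

Run:
```python
from h import *
im,cal=look("wrist","w22.png")
save(im,"w22c.png",(150,90,370,320),2.5)
im,cal=look("top","t22.png")
disc_fit(im,cal,(0.432,0.239),z1=0.012)
disc_fit(im,cal,(0.583,0.114),z1=0.012)
togo([0.4330,0.2380,0.15],(0,1))
im,cal=look("side","s22.png")
```

```text
disc [0.4324 0.2402] px [171.2 221.9] area ratio 1.02
disc [0.5836 0.1152] px [220.2 163.1] area ratio 0.91
t 25.55 tcp [ 0.5101 -0.0635  0.1468] w 80.0 F [-0.29  0.28  0.34]
tool d mm [301.5  -3.   77. ]
toolx [-0.  1. -0.] tooly [-0.003 -0.    -1.   ] toolz [-1.    -0.     0.003]
turn [-0.0026  0.0003 -0.0001]
after-turn d mm [301.5  -3.2  77.1]
```

View pics/w22c.png

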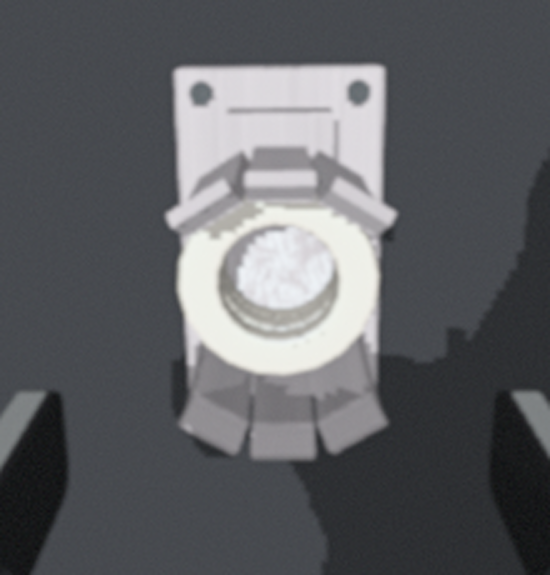

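View pics/t22.png

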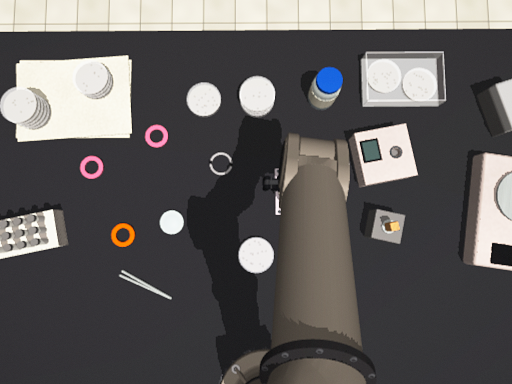

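View pics/s22.png

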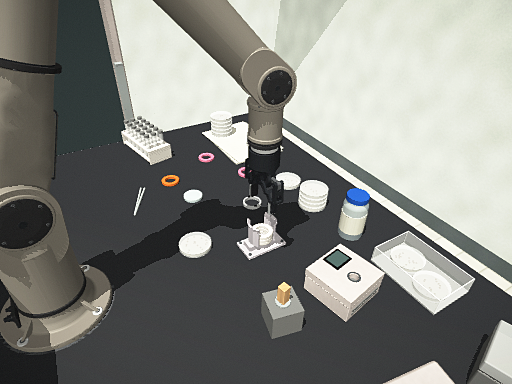

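Call:
{"method": "jog_arm", "body": {
  "motion": [
    {"gripper":82,"tx":38,"ty":0,"tz":9,"ax":0,"ay":0,"az":0},
    {"gripper":82,"tx":42,"ty":0,"tz":11,"ax":0,"ay":0,"az":0},
    {"gripper":82,"tx":42,"ty":0,"tz":11,"ax":0,"ay":0,"az":0},
    {"gripper":82,"tx":42,"ty":0,"tz":11,"ax":0,"ay":0,"az":0},
    {"gripper":82,"tx":42,"ty":0,"tz":11,"ax":0,"ay":0,"az":0},
    {"gripper":82,"tx":42,"ty":0,"tz":11,"ax":0,"ay":0,"az":0},
    {"gripper":82,"tx":35,"ty":20,"tz":9,"ax":0,"ay":0,"az":0},
    {"gripper":82,"tx":18,"ty":40,"tz":4,"ax":0,"ay":0,"az":0},
    {"gripper":82,"tx":0,"ty":35,"tz":0,"ax":0,"ay":0,"az":0},
    {"gripper":82,"tx":0,"ty":0,"tz":0,"ax":0,"ay":0,"az":0},
    {"gripper":82,"tx":0,"ty":0,"tz":0,"ax":0,"ay":0,"az":0},
    {"gripper":82,"tx":0,"ty":0,"tz":0,"ax":0,"ay":0,"az":0}
  ]
}}

```text
clock: 26.8
tcp_pos: [0.4352, 0.2372, 0.0544]
orientation: [-1.21, -1.21, 1.207]
contact_force: [0.3, 0.2, 0.5]
grip_width: 0.082
```

Run:
```python
from h import *
togo([0.433,0.238,0.014],(0,1))
im,cal=look("wrist","w23.png")
disc_fit(im,cal,(0.433,0.238),z1=0.012)
```

```text
t 26.8 tcp [0.4352 0.2372 0.0544] w 82.0 F [0.33 0.22 0.47]
tool d mm [ 0.8 40.4  2.2]
toolx [0.001 1.    0.001] tooly [ 0.002  0.001 -1.   ] toolz [-1.     0.001 -0.002]
turn [ 0.0017 -0.0013  0.0009]
after-turn d mm [ 0.8 40.4  2.2]
disc [0.4336 0.237 ] px [261.1 222.3] area ratio 1.02
```

View pics/w23.png

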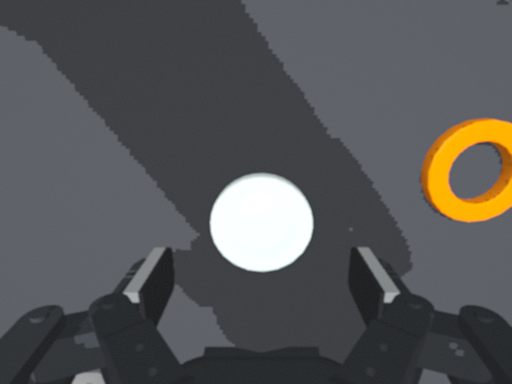

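Call:
{"method": "jog_arm", "body": {
  "motion": [
    {"gripper":82,"tx":0.3,"ty":16,"tz":1.8,"ax":0,"ay":0,"az":0},
    {"gripper":82,"tx":0,"ty":14,"tz":0,"ax":0,"ay":0,"az":0},
    {"gripper":82,"tx":0,"ty":10,"tz":0,"ax":0,"ay":0,"az":0},
    {"gripper":82,"tx":0,"ty":0,"tz":0,"ax":0,"ay":0,"az":0},
    {"gripper":82,"tx":0,"ty":0,"tz":0,"ax":0,"ay":0,"az":0},
    {"gripper":82,"tx":0,"ty":0,"tz":0,"ax":0,"ay":0,"az":0}
  ]
}}

```text
clock: 27.45
tcp_pos: [0.4328, 0.238, 0.0139]
orientation: [-1.209, -1.21, 1.208]
contact_force: [0.5, -1.5, -0.6]
grip_width: 0.0816
```

Run:
```python
from h import *
togo([0.433,0.238,0.014],(0,1))
im,cal=look("wrist","w24.png")
disc_fit(im,cal,(0.433,0.238),win=0.007,z1=0.012)
```

```text
t 27.45 tcp [0.4328 0.238  0.0139] w 81.6 F [ 0.55 -1.51 -0.56]
tool d mm [ 0.  -0.1 -0.2]
toolx [0.    1.    0.001] tooly [ 0.001  0.001 -1.   ] toolz [-1.     0.    -0.001]
turn [ 0.0011 -0.0001  0.0008]
after-turn d mm [ 0.  -0.1 -0.2]
disc [0.4337 0.2371] px [259.5 259.3] area ratio 0.99
```

Call:
{"method": "jog_arm", "body": {
  "motion": [
    {"gripper":66,"tx":-0.4,"ty":0,"tz":-0.7,"ax":0,"ay":0,"az":0},
    {"gripper":55,"tx":0,"ty":0,"tz":0,"ax":0,"ay":0,"az":0},
    {"gripper":55,"tx":0,"ty":0,"tz":0,"ax":0,"ay":0,"az":0},
    {"gripper":55,"tx":0,"ty":0,"tz":0,"ax":0,"ay":0,"az":0},
    {"gripper":55,"tx":0,"ty":0,"tz":0,"ax":0,"ay":0,"az":0},
    {"gripper":55,"tx":0,"ty":-5,"tz":0,"ax":0,"ay":0,"az":0},
    {"gripper":55,"tx":0,"ty":-20,"tz":0,"ax":0,"ay":0,"az":0},
    {"gripper":55,"tx":0,"ty":-35,"tz":0,"ax":0,"ay":0,"az":0},
    {"gripper":55,"tx":0,"ty":-35,"tz":0,"ax":0,"ay":0,"az":0},
    {"gripper":55,"tx":0,"ty":-20,"tz":0,"ax":0,"ay":0,"az":0},
    {"gripper":55,"tx":0,"ty":0,"tz":0,"ax":0,"ay":0,"az":0},
    {"gripper":55,"tx":0,"ty":0,"tz":0,"ax":0,"ay":0,"az":0}
  ],
  "newtons": 45
}}

```text
clock: 28.7
tcp_pos: [0.4327, 0.2374, 0.1282]
orientation: [-1.209, -1.21, 1.209]
contact_force: [-1.0, -0.0, -2.3]
grip_width: 0.0578
```

Run:
```python
from h import *
togo([0.511,-0.0633,0.125],(0,1))
im,cal=look("wrist","w25.png")
```

```text
t 28.7 tcp [0.4327 0.2374 0.1282] w 57.8 F [-1.02 -0.01 -2.28]
tool d mm [-300.7    3.1  -78.2]
toolx [-0.  1.  0.] tooly [ 0.  0. -1.] toolz [-1. -0. -0.]
turn [0.0003 0.0004 0.0004]
after-turn d mm [-300.7    3.2  -78.3]
```

View pics/w25.png

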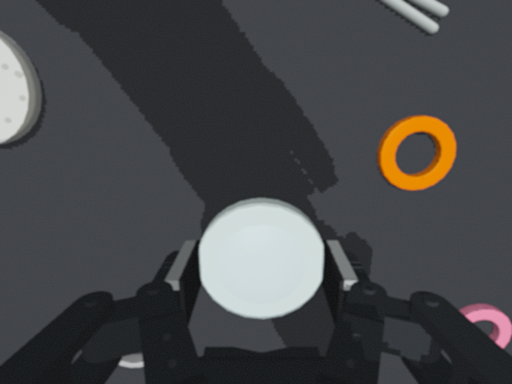

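Call:
{"method": "jog_arm", "body": {
  "motion": [
    {"gripper":55,"tx":-20,"ty":0,"tz":-5,"ax":0,"ay":0,"az":0},
    {"gripper":55,"tx":-34,"ty":0,"tz":-9,"ax":0,"ay":0,"az":0},
    {"gripper":55,"tx":-34,"ty":0,"tz":-9,"ax":0,"ay":0,"az":0},
    {"gripper":55,"tx":-34,"ty":0,"tz":-9,"ax":0,"ay":0,"az":0},
    {"gripper":55,"tx":-34,"ty":0,"tz":-9,"ax":0,"ay":0,"az":0},
    {"gripper":55,"tx":-34,"ty":0,"tz":-9,"ax":0,"ay":0,"az":0},
    {"gripper":55,"tx":-34,"ty":0,"tz":-9,"ax":0,"ay":0,"az":0},
    {"gripper":55,"tx":-34,"ty":0,"tz":-9,"ax":0,"ay":0,"az":0},
    {"gripper":55,"tx":-28,"ty":0,"tz":-7,"ax":0,"ay":0,"az":0},
    {"gripper":55,"tx":-14,"ty":0,"tz":-3,"ax":0,"ay":0,"az":0},
    {"gripper":55,"tx":0,"ty":0,"tz":0,"ax":0,"ay":0,"az":0},
    {"gripper":55,"tx":0,"ty":0,"tz":0,"ax":0,"ay":0,"az":0}
  ]
}}

```text
clock: 29.95
tcp_pos: [0.51, -0.0621, 0.1269]
orientation: [-1.207, -1.207, 1.21]
contact_force: [-0.6, 0.6, -0.5]
grip_width: 0.0579
```

Call:
{"method": "jog_arm", "body": {
  "motion": [
    {"gripper":55,"tx":0,"ty":7,"tz":0,"ax":0,"ay":0,"az":0},
    {"gripper":55,"tx":0,"ty":7,"tz":0,"ax":0,"ay":0,"az":0},
    {"gripper":55,"tx":0,"ty":7,"tz":0,"ax":0,"ay":0,"az":0},
    {"gripper":55,"tx":0,"ty":0,"tz":0,"ax":0,"ay":0,"az":0},
    {"gripper":55,"tx":0,"ty":0,"tz":0,"ax":0,"ay":0,"az":0},
    {"gripper":55,"tx":0,"ty":0,"tz":0,"ax":0,"ay":0,"az":0}
  ]
}}

```text
clock: 30.55
tcp_pos: [0.5111, -0.0626, 0.1072]
orientation: [-1.209, -1.21, 1.209]
contact_force: [-0.4, -1.3, 0.1]
grip_width: 0.0579
```

Run:
```python
from h import *
togo([0.511,-0.0633,0.085],(0,1))
im,cal=look("wrist","w26.png")
save(im,"w26c.png",(150,110,370,340),2.5)
```

```text
t 30.55 tcp [ 0.5111 -0.0626  0.1072] w 57.9 F [-0.44 -1.25  0.13]
tool d mm [-0.7 22.2  0.1]
toolx [-0.  1.  0.] tooly [ 0.  0. -1.] toolz [-1. -0. -0.]
turn [0.0003 0.0003 0.    ]
after-turn d mm [-0.7 22.2  0.1]
```

View pics/w26c.png

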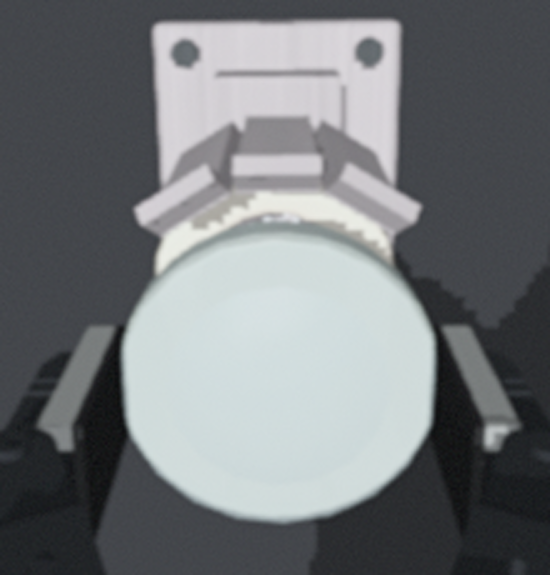

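Call:
{"method": "jog_arm", "body": {
  "motion": [
    {"gripper":55,"tx":-0.5,"ty":5,"tz":0,"ax":0,"ay":0,"az":0},
    {"gripper":55,"tx":0,"ty":6,"tz":0,"ax":0,"ay":0,"az":0},
    {"gripper":55,"tx":0,"ty":6,"tz":0,"ax":0,"ay":0,"az":0},
    {"gripper":55,"tx":0,"ty":0,"tz":0,"ax":0,"ay":0,"az":0},
    {"gripper":55,"tx":0,"ty":6,"tz":0,"ax":0,"ay":0,"az":0},
    {"gripper":55,"tx":0,"ty":5,"tz":0,"ax":0,"ay":0,"az":0},
    {"gripper":55,"tx":0,"ty":5,"tz":0,"ax":0,"ay":0,"az":0},
    {"gripper":55,"tx":0,"ty":0,"tz":0,"ax":0,"ay":0,"az":0},
    {"gripper":55,"tx":0,"ty":0,"tz":0,"ax":0,"ay":0,"az":0}
  ]
}}

```text
clock: 31.5
tcp_pos: [0.5109, -0.0632, 0.0739]
orientation: [-1.209, -1.209, 1.209]
contact_force: [-0.7, 0.3, -1.2]
grip_width: 0.0577
```

Call:
{"method": "jog_arm", "body": {
  "motion": [
    {"gripper":55,"tx":0,"ty":2,"tz":0,"ax":0,"ay":0,"az":0},
    {"gripper":55,"tx":0,"ty":1.5,"tz":0,"ax":0,"ay":0,"az":0},
    {"gripper":55,"tx":0,"ty":0.7,"tz":0,"ax":0,"ay":0,"az":0},
    {"gripper":55,"tx":0,"ty":0,"tz":0,"ax":0,"ay":0,"az":0},
    {"gripper":55,"tx":0,"ty":0,"tz":0,"ax":0,"ay":0,"az":0}
  ]
}}

```text
clock: 32.0
tcp_pos: [0.511, -0.0631, 0.0699]
orientation: [-1.209, -1.209, 1.209]
contact_force: [0.0, -0.1, -1.1]
grip_width: 0.0574
```

Call:
{"method": "jog_arm", "body": {
  "motion": [
    {"gripper":55,"tx":0,"ty":0.6,"tz":0,"ax":0,"ay":0,"az":0},
    {"gripper":55,"tx":0,"ty":0.6,"tz":0,"ax":0,"ay":0,"az":0},
    {"gripper":55,"tx":0,"ty":0,"tz":0,"ax":0,"ay":0,"az":0},
    {"gripper":55,"tx":0,"ty":0,"tz":0,"ax":0,"ay":0,"az":0}
  ]
}}

```text
clock: 32.4
tcp_pos: [0.5111, -0.0632, 0.0689]
orientation: [-1.209, -1.21, 1.209]
contact_force: [-0.8, -0.6, 3.4]
grip_width: 0.0575
```

Call:
{"method": "jog_arm", "body": {
  "motion": [
    {"gripper":55,"tx":0,"ty":0.3,"tz":0,"ax":0,"ay":0,"az":0},
    {"gripper":64,"tx":0,"ty":0,"tz":0,"ax":0,"ay":0,"az":0},
    {"gripper":72,"tx":0,"ty":0,"tz":0,"ax":0,"ay":0,"az":0},
    {"gripper":80,"tx":0,"ty":0,"tz":0,"ax":0,"ay":0,"az":0},
    {"gripper":80,"tx":0,"ty":0,"tz":0,"ax":0,"ay":0,"az":0},
    {"gripper":80,"tx":0,"ty":-10,"tz":0,"ax":0,"ay":0,"az":0},
    {"gripper":80,"tx":0,"ty":-35,"tz":0,"ax":0,"ay":0,"az":0},
    {"gripper":80,"tx":0,"ty":-35,"tz":0,"ax":0,"ay":0,"az":0},
    {"gripper":80,"tx":0,"ty":0,"tz":0,"ax":0,"ay":0,"az":0},
    {"gripper":80,"tx":0,"ty":0,"tz":0,"ax":0,"ay":0,"az":0},
    {"gripper":80,"tx":0,"ty":0,"tz":0,"ax":0,"ay":0,"az":0}
  ]
}}

```text
clock: 33.5
tcp_pos: [0.5103, -0.063, 0.1479]
orientation: [-1.208, -1.209, 1.21]
contact_force: [-0.0, -0.7, 0.0]
grip_width: 0.08
```

Run:
```python
from h import *
im,cal=look("wrist","w27.png")
save(im,"w27c.png",(150,90,370,320),2.5)
im,cal=look("top","t27.png")
disc_fit(im,cal,(0.583,0.114),z1=0.012)
togo([0.5843,0.113,0.15],(0,1))
```

```text
disc [0.5835 0.1152] px [220.2 163.1] area ratio 0.91
t 33.6 tcp [ 0.5101 -0.0631  0.1474] w 80.0 F [-0.3  -0.48 -0.81]
tool d mm [176.1  -2.7 -74.2]
toolx [-0.  1. -0.] tooly [-0.002 -0.    -1.   ] toolz [-1.    -0.     0.002]
turn [-0.0022  0.0003 -0.0001]
after-turn d mm [176.1  -2.6 -74.2]
```

View pics/w27c.png

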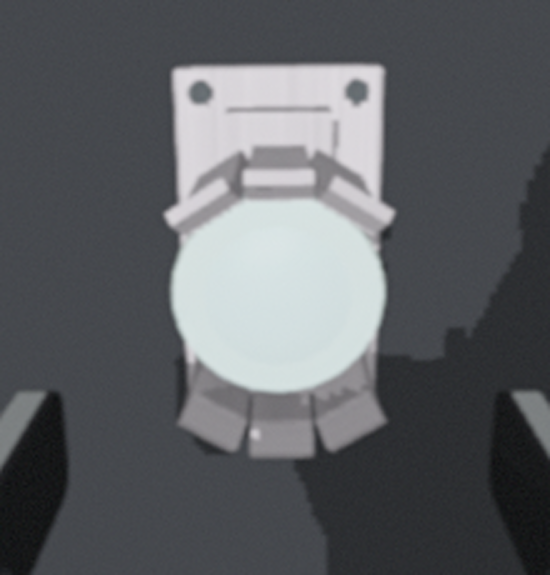

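View pics/t27.png

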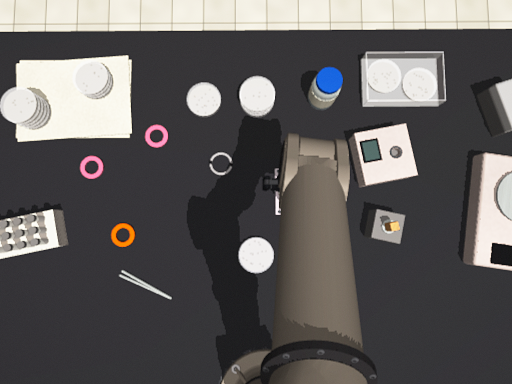

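Call:
{"method": "jog_arm", "body": {
  "motion": [
    {"gripper":82,"tx":25,"ty":0,"tz":-11,"ax":0,"ay":0,"az":0},
    {"gripper":82,"tx":40,"ty":0,"tz":-16,"ax":0,"ay":0,"az":0},
    {"gripper":82,"tx":40,"ty":0,"tz":-16,"ax":0,"ay":0,"az":0},
    {"gripper":82,"tx":40,"ty":10,"tz":-16,"ax":0,"ay":0,"az":0},
    {"gripper":82,"tx":31,"ty":30,"tz":-14,"ax":0,"ay":0,"az":0},
    {"gripper":82,"tx":0,"ty":40,"tz":0,"ax":0,"ay":0,"az":0},
    {"gripper":82,"tx":0,"ty":15,"tz":0,"ax":0,"ay":0,"az":0},
    {"gripper":82,"tx":0,"ty":0,"tz":0,"ax":0,"ay":0,"az":0},
    {"gripper":82,"tx":0,"ty":0,"tz":0,"ax":0,"ay":0,"az":0},
    {"gripper":82,"tx":0,"ty":0,"tz":0,"ax":0,"ay":0,"az":0}
  ]
}}

```text
clock: 34.6
tcp_pos: [0.5851, 0.1119, 0.0551]
orientation: [-1.212, -1.21, 1.207]
contact_force: [0.5, 0.6, 0.6]
grip_width: 0.0819
```

Run:
```python
from h import *
togo([0.5843,0.113,0.014],(0,1))
im,cal=look("wrist","w28.png")
disc_fit(im,cal,(0.5843,0.113),z1=0.012)
```

```text
t 34.6 tcp [0.5851 0.1119 0.0551] w 81.9 F [0.47 0.6  0.6 ]
tool d mm [ 1.1 41.1  0.9]
toolx [0.002 1.    0.   ] tooly [ 0.003  0.    -1.   ] toolz [-1.     0.002 -0.003]
turn [ 0.0025 -0.0016  0.0004]
after-turn d mm [ 1.1 41.1  0.8]
disc [0.5784 0.1077] px [254.1 213.9] area ratio 1.46
```

View pics/w28.png

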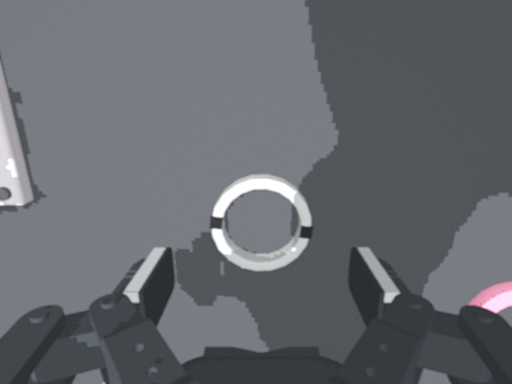

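Run:
```python
from h import *
cal=vision.get_calibration("wrist"); im=cv2.imread("pics/w28.png")[:,:,::-1]
for t in (135,150,165): disc_fit(im,cal,(0.5843,0.113),z1=0.012,thr=t)
print(back(cal,(261,222.5),0.007))
togo([0.5843,0.113,0.014],(0,1))
```

```text
disc [0.5839 0.1119] px [260.7 222.1] area ratio 0.98
disc [0.584  0.1118] px [260.5 222.3] area ratio 0.96
disc [0.5841 0.1117] px [260.5 222.4] area ratio 0.95
[0.58339458 0.1120312  0.007     ]
t 34.65 tcp [0.5851 0.1122 0.0552] w 82.3 F [-0.25  0.05 -0.26]
tool d mm [ 0.8 41.2  0.9]
toolx [0.001 1.    0.001] tooly [ 0.003  0.001 -1.   ] toolz [-1.     0.001 -0.003]
turn [ 0.0028 -0.0013  0.0007]
after-turn d mm [ 0.8 41.2  0.8]
```

Call:
{"method": "jog_arm", "body": {
  "motion": [
    {"gripper":82,"tx":0.2,"ty":16,"tz":1.0,"ax":0,"ay":0,"az":0},
    {"gripper":82,"tx":0,"ty":14,"tz":0,"ax":0,"ay":0,"az":0},
    {"gripper":82,"tx":0,"ty":10,"tz":0,"ax":0,"ay":0,"az":0},
    {"gripper":82,"tx":0,"ty":0,"tz":0,"ax":0,"ay":0,"az":0},
    {"gripper":82,"tx":0,"ty":0,"tz":0,"ax":0,"ay":0,"az":0},
    {"gripper":82,"tx":0,"ty":0,"tz":0,"ax":0,"ay":0,"az":0}
  ]
}}

```text
clock: 35.25
tcp_pos: [0.5834, 0.1131, 0.0139]
orientation: [-1.21, -1.21, 1.209]
contact_force: [-0.5, -0.5, 0.9]
grip_width: 0.0818
```

Run:
```python
from h import *
togo([0.5841,0.112,0.014],(0,1))
im,cal=look("wrist","w29.png")
for t in (135,150,165): disc_fit(im,cal,(0.584,0.112),win=0.007,z1=0.012,thr=t)
```

```text
t 35.25 tcp [0.5834 0.1131 0.0139] w 81.8 F [-0.47 -0.54  0.85]
tool d mm [-1.1 -0.1 -0.7]
toolx [-0.  1.  0.] tooly [ 0.001  0.    -1.   ] toolz [-1.    -0.    -0.001]
turn [0.0008 0.     0.0002]
after-turn d mm [-1.1 -0.1 -0.7]
disc [0.5838 0.1116] px [258.4 258.5] area ratio 0.96
disc [0.5838 0.1116] px [258.3 258.6] area ratio 0.95
disc [0.5839 0.1116] px [258.2 258.8] area ratio 0.93
```

View pics/w29.png

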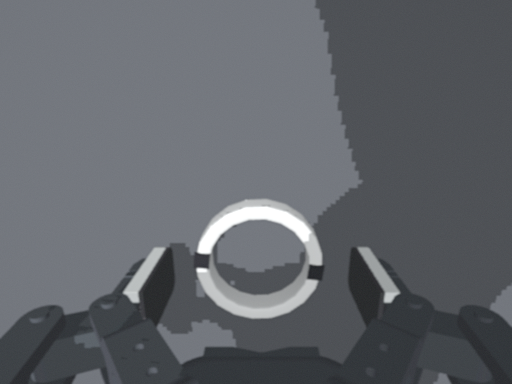

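Call:
{"method": "jog_arm", "body": {
  "motion": [
    {"gripper":66,"tx":-0.8,"ty":0,"tz":-0.4,"ax":0,"ay":0,"az":0},
    {"gripper":55,"tx":0,"ty":0,"tz":0,"ax":0,"ay":0,"az":0},
    {"gripper":55,"tx":0,"ty":0,"tz":0,"ax":0,"ay":0,"az":0},
    {"gripper":55,"tx":0,"ty":0,"tz":0,"ax":0,"ay":0,"az":0},
    {"gripper":55,"tx":0,"ty":0,"tz":0,"ax":0,"ay":0,"az":0},
    {"gripper":55,"tx":0,"ty":-10,"tz":0,"ax":0,"ay":0,"az":0},
    {"gripper":55,"tx":0,"ty":-30,"tz":0,"ax":0,"ay":0,"az":0},
    {"gripper":55,"tx":0,"ty":-40,"tz":0,"ax":0,"ay":0,"az":0},
    {"gripper":55,"tx":0,"ty":-35,"tz":0,"ax":0,"ay":0,"az":0},
    {"gripper":55,"tx":0,"ty":0,"tz":0,"ax":0,"ay":0,"az":0},
    {"gripper":55,"tx":0,"ty":0,"tz":0,"ax":0,"ay":0,"az":0}
  ],
  "newtons": 40
}}

```text
clock: 36.4
tcp_pos: [0.5838, 0.1125, 0.1296]
orientation: [-1.21, -1.211, 1.208]
contact_force: [-1.4, -0.0, -0.5]
grip_width: 0.0578
```

Run:
```python
from h import *
togo([0.511,-0.0633,0.125],(0,1))
```

```text
t 36.4 tcp [0.5838 0.1125 0.1296] w 57.8 F [-1.35 -0.03 -0.53]
tool d mm [-175.8    4.3   72.8]
toolx [-0.     1.     0.001] tooly [ 0.002  0.001 -1.   ] toolz [-1.    -0.    -0.002]
turn [0.0021 0.0002 0.0009]
after-turn d mm [-175.8    4.6   72.8]
```

Call:
{"method": "jog_arm", "body": {
  "motion": [
    {"gripper":55,"tx":-25,"ty":0,"tz":10,"ax":0,"ay":0,"az":0},
    {"gripper":55,"tx":-40,"ty":0,"tz":17,"ax":0,"ay":0,"az":0},
    {"gripper":55,"tx":-40,"ty":0,"tz":17,"ax":0,"ay":0,"az":0},
    {"gripper":55,"tx":-40,"ty":0,"tz":17,"ax":0,"ay":0,"az":0},
    {"gripper":55,"tx":-31,"ty":0,"tz":12,"ax":0,"ay":0,"az":0},
    {"gripper":55,"tx":0,"ty":0,"tz":0,"ax":0,"ay":0,"az":0},
    {"gripper":55,"tx":0,"ty":0,"tz":0,"ax":0,"ay":0,"az":0},
    {"gripper":55,"tx":0,"ty":8,"tz":0,"ax":0,"ay":0,"az":0},
    {"gripper":55,"tx":0,"ty":8,"tz":0,"ax":0,"ay":0,"az":0},
    {"gripper":55,"tx":0,"ty":5,"tz":0,"ax":0,"ay":0,"az":0},
    {"gripper":55,"tx":0,"ty":0,"tz":0,"ax":0,"ay":0,"az":0},
    {"gripper":55,"tx":0,"ty":0,"tz":0,"ax":0,"ay":0,"az":0}
  ]
}}

```text
clock: 37.6
tcp_pos: [0.5103, -0.0635, 0.1071]
orientation: [-1.208, -1.209, 1.21]
contact_force: [-0.0, 0.6, -0.0]
grip_width: 0.0582
```

Run:
```python
from h import *
togo([0.511,-0.0633,0.085],(0,1))
im,cal=look("wrist","w30.png")
save(im,"w30c.png",(150,110,370,340),2.5)
```

```text
t 37.6 tcp [ 0.5103 -0.0635  0.1071] w 58.2 F [-0.02  0.56 -0.04]
tool d mm [ 0.2 22.1 -0.7]
toolx [-0.001  1.    -0.   ] tooly [-0.001 -0.    -1.   ] toolz [-1.    -0.001  0.001]
turn [-0.0006  0.0008 -0.0001]
after-turn d mm [ 0.2 22.1 -0.7]
```

View pics/w30c.png

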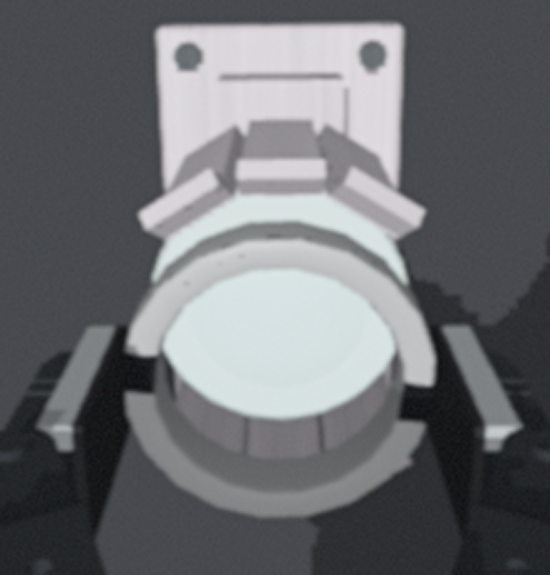

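Call:
{"method": "jog_arm", "body": {
  "motion": [
    {"gripper":55,"tx":0,"ty":6,"tz":-0.4,"ax":0,"ay":0,"az":0},
    {"gripper":55,"tx":0,"ty":6,"tz":0,"ax":0,"ay":0,"az":0},
    {"gripper":55,"tx":0,"ty":6,"tz":0,"ax":0,"ay":0,"az":0},
    {"gripper":55,"tx":0,"ty":3,"tz":0,"ax":0,"ay":0,"az":0},
    {"gripper":55,"tx":0,"ty":1,"tz":0,"ax":0,"ay":0,"az":0},
    {"gripper":55,"tx":0,"ty":0,"tz":0,"ax":0,"ay":0,"az":0},
    {"gripper":55,"tx":0,"ty":0,"tz":0,"ax":0,"ay":0,"az":0}
  ]
}}

```text
clock: 38.35
tcp_pos: [0.5109, -0.0638, 0.0855]
orientation: [-1.209, -1.209, 1.209]
contact_force: [0.5, -0.4, 0.1]
grip_width: 0.0581
```

Call:
{"method": "jog_arm", "body": {
  "motion": [
    {"gripper":55,"tx":0.4,"ty":1,"tz":0,"ax":0,"ay":0,"az":0},
    {"gripper":55,"tx":0,"ty":1,"tz":0,"ax":0,"ay":0,"az":0},
    {"gripper":55,"tx":0,"ty":0,"tz":0,"ax":0,"ay":0,"az":0},
    {"gripper":55,"tx":0,"ty":0,"tz":0,"ax":0,"ay":0,"az":0}
  ]
}}

```text
clock: 38.75
tcp_pos: [0.5108, -0.0634, 0.0834]
orientation: [-1.209, -1.209, 1.209]
contact_force: [0.3, 0.1, -0.1]
grip_width: 0.0578
```

Call:
{"method": "jog_arm", "body": {
  "motion": [
    {"gripper":55,"tx":0,"ty":0.7,"tz":0,"ax":0,"ay":0,"az":0},
    {"gripper":55,"tx":0,"ty":0.7,"tz":0,"ax":0,"ay":0,"az":0},
    {"gripper":55,"tx":0,"ty":0,"tz":0,"ax":0,"ay":0,"az":0},
    {"gripper":55,"tx":0,"ty":0,"tz":0,"ax":0,"ay":0,"az":0}
  ]
}}

```text
clock: 39.15
tcp_pos: [0.5107, -0.0634, 0.0819]
orientation: [-1.209, -1.209, 1.209]
contact_force: [0.1, -0.4, 0.0]
grip_width: 0.0578
```

Call:
{"method": "jog_arm", "body": {
  "motion": [
    {"gripper":55,"tx":0,"ty":0.6,"tz":0,"ax":0,"ay":0,"az":0},
    {"gripper":55,"tx":0,"ty":0.6,"tz":0,"ax":0,"ay":0,"az":0},
    {"gripper":55,"tx":0,"ty":0,"tz":0,"ax":0,"ay":0,"az":0},
    {"gripper":55,"tx":0,"ty":0,"tz":0,"ax":0,"ay":0,"az":0}
  ]
}}

```text
clock: 39.55
tcp_pos: [0.5109, -0.0634, 0.0815]
orientation: [-1.209, -1.21, 1.209]
contact_force: [-2.0, -0.5, 7.2]
grip_width: 0.0579
```

Contact. Release.

Call:
{"method": "jog_arm", "body": {
  "motion": [
    {"gripper":66,"tx":0,"ty":0,"tz":0,"ax":0,"ay":0,"az":0},
    {"gripper":74,"tx":0,"ty":0,"tz":0,"ax":0,"ay":0,"az":0},
    {"gripper":80,"tx":0,"ty":0,"tz":0,"ax":0,"ay":0,"az":0},
    {"gripper":80,"tx":0,"ty":0,"tz":0,"ax":0,"ay":0,"az":0},
    {"gripper":80,"tx":0,"ty":-10,"tz":0,"ax":0,"ay":0,"az":0},
    {"gripper":80,"tx":0,"ty":-35,"tz":0,"ax":0,"ay":0,"az":0},
    {"gripper":80,"tx":0,"ty":-40,"tz":0,"ax":0,"ay":0,"az":0},
    {"gripper":80,"tx":0,"ty":-40,"tz":0,"ax":0,"ay":0,"az":0},
    {"gripper":80,"tx":0,"ty":-40,"tz":0,"ax":0,"ay":0,"az":0},
    {"gripper":80,"tx":0,"ty":0,"tz":0,"ax":0,"ay":0,"az":0},
    {"gripper":80,"tx":0,"ty":0,"tz":0,"ax":0,"ay":0,"az":0},
    {"gripper":80,"tx":0,"ty":0,"tz":0,"ax":0,"ay":0,"az":0}
  ]
}}

```text
clock: 40.75
tcp_pos: [0.51, -0.0633, 0.2451]
orientation: [-1.208, -1.208, 1.21]
contact_force: [0.6, -0.2, -0.4]
grip_width: 0.08
```

Run:
```python
from h import *
p,M,o=pose();print(p)
im,cal=look("wrist","w31.png")
save(im,"w31c.png",(150,60,370,290),2.5)
im,cal=look("top","t31.png",(300,110,430,260),4)
im,cal=look("side","s31.png",(200,150,440,350),3)
```

```text
[ 0.50996789 -0.06327754  0.24508861]
```

View pics/w31c.png

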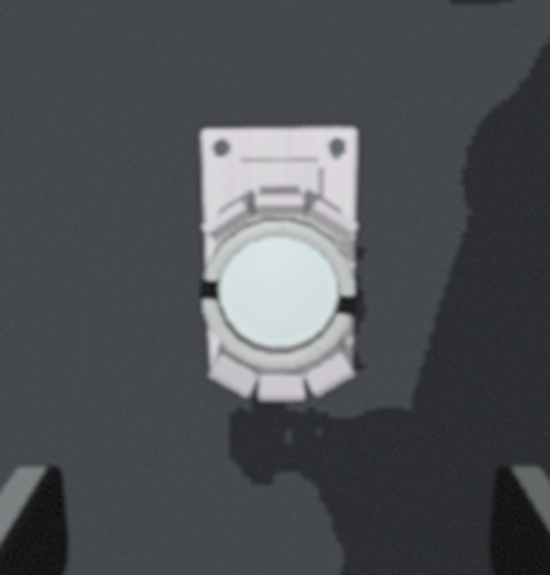

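View pics/t31.png

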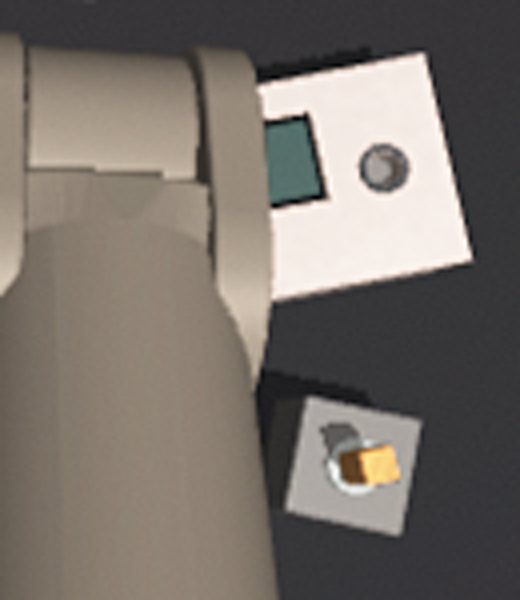

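View pics/s31.png

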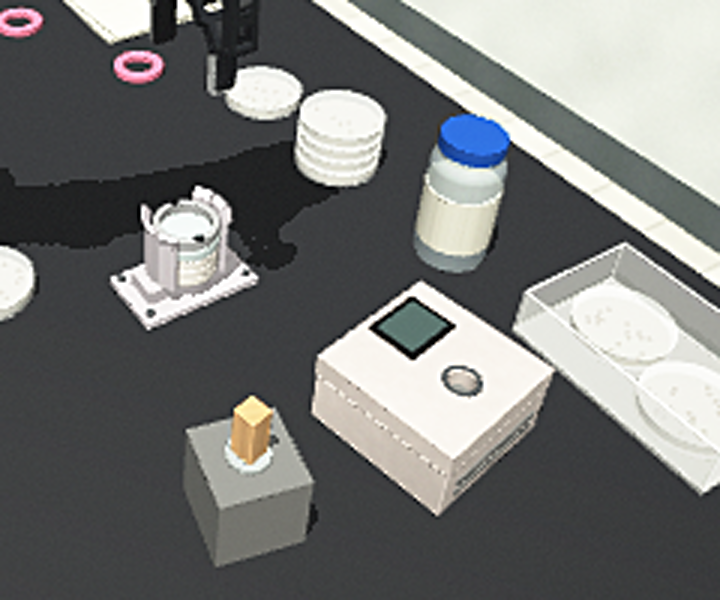

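Run:
```python
from h import *
cal=vision.get_calibration("top")
P=back(cal,(395,226.2),0.12); print(P)
for u,v in ((316,397),(423,422),(402,535),(283,510)): print(back(cal,(300+u/4,110+v/4),0.07).round(4))
print("mouth",back(cal,(300+384/4,110+167/4),0.07))
togo([P[0],P[1],0.22],(0,1))
```

```text
[ 0.41872323 -0.29446604  0.12      ]
[ 0.4596 -0.2737  0.07  ]
[ 0.4443 -0.3377  0.07  ]
[ 0.3768 -0.3224  0.07  ]
[ 0.392  -0.2517  0.07  ]
mouth [ 0.59998012 -0.31996691  0.07      ]
t 40.9 tcp [ 0.51   -0.0634  0.2446] w 79.9 F [ 0.42  0.48 -0.12]
tool d mm [-231.1   24.9   91.2]
toolx [-0.  1. -0.] tooly [-0.003 -0.    -1.   ] toolz [-1.    -0.     0.003]
turn [-0.0025  0.0001 -0.0002]
after-turn d mm [-231.1   24.6   91.2]
```

Call:
{"method": "jog_arm", "body": {
  "motion": [
    {"gripper":80,"tx":-30,"ty":0,"tz":12,"ax":0,"ay":0,"az":0},
    {"gripper":70,"tx":-40,"ty":0,"tz":16,"ax":0,"ay":0,"az":0},
    {"gripper":60,"tx":-40,"ty":0,"tz":16,"ax":0,"ay":0,"az":0},
    {"gripper":60,"tx":-40,"ty":0,"tz":16,"ax":0,"ay":0,"az":0},
    {"gripper":60,"tx":-40,"ty":0,"tz":16,"ax":0,"ay":0,"az":0},
    {"gripper":60,"tx":-30,"ty":0,"tz":12,"ax":0,"ay":0,"az":0},
    {"gripper":60,"tx":-13,"ty":10,"tz":3,"ax":0,"ay":0,"az":0},
    {"gripper":60,"tx":0,"ty":15,"tz":0,"ax":0,"ay":0,"az":0},
    {"gripper":60,"tx":0,"ty":0,"tz":0,"ax":0,"ay":0,"az":0},
    {"gripper":60,"tx":0,"ty":0,"tz":0,"ax":0,"ay":0,"az":0},
    {"gripper":60,"tx":0,"ty":0,"tz":0,"ax":0,"ay":0,"az":0}
  ]
}}

```text
clock: 42.0
tcp_pos: [0.4202, -0.2961, 0.2211]
orientation: [-1.209, -1.21, 1.21]
contact_force: [0.3, -0.1, -0.1]
grip_width: 0.0601
```

Run:
```python
from h import *
togo([0.419,-0.2965,0.22],(0,1))
im,cal=look("wrist","w32.png")
save(im,"w32c.png",(180,100,340,260),3.5)
im,cal=look("top","t32.png",(360,130,430,260),4)
```

```text
t 42.0 tcp [ 0.4202 -0.2961  0.2211] w 60.1 F [ 0.28 -0.06 -0.14]
tool d mm [-0.4  1.1  1.2]
toolx [-0.001  1.    -0.   ] tooly [ 0. -0. -1.] toolz [-1.    -0.001 -0.   ]
turn [ 0.0002  0.0011 -0.    ]
after-turn d mm [-0.4  1.1  1.2]
```

View pics/w32.png

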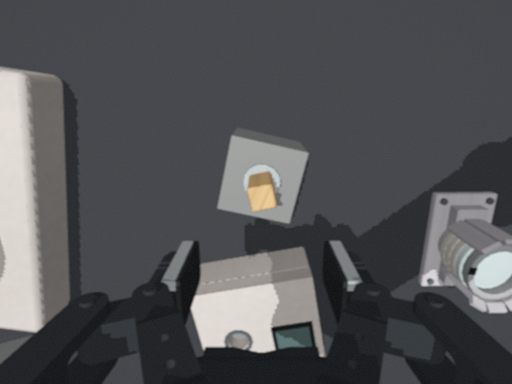

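View pics/w32c.png

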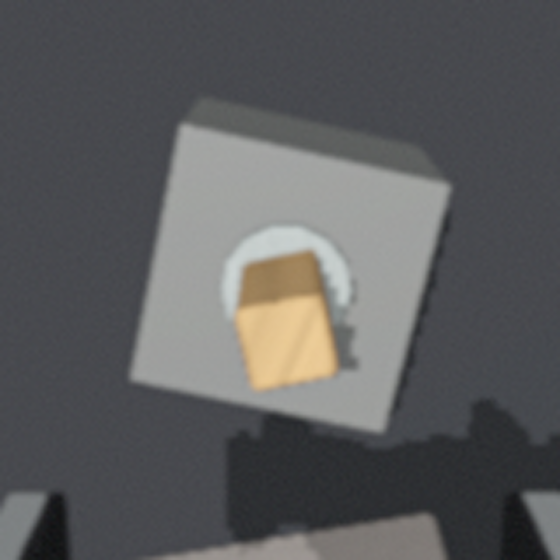

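Run:
```python
from h import *
cal=vision.get_calibration("wrist")
f=lambda u,v,z: back(cal,(180+u/3.5,100+v/3.5),z)
Q=np.array([f(u,v,.12) for u,v in ((236,310),(322,292),(339,373),(255,391))]);print(Q.round(4),"cen",Q.mean(0).round(4))
for i in range(4):
    d=Q[(i+1)%4]-Q[i]; print(np.linalg.norm(d).round(4),np.degrees(np.arctan2(d[1],d[0])).round(1))
S=np.array([f(u,v,.07) for u,v in ((182,123),(450,185),(385,431),(131,380))]);print("stand",S.round(4),S.mean(0).round(4))
for i in range(4):
    d=S[(i+1)%4]-S[i]; print(np.linalg.norm(d).round(4),np.degrees(np.arctan2(d[1],d[0])).round(1))
print("flange",f(287,288,.075))
a=np.radians(12)
x=S[1]-S[0]
for ang in (90-11.5,):
  togo([Q.mean(0)[0],Q.mean(0)[1],.15],(np.cos(np.radians(ang)),np.sin(np.radians(ang))))
```

```text
[[ 0.413  -0.3068  0.12  ]
 [ 0.4089 -0.2881  0.12  ]
 [ 0.4275 -0.2842  0.12  ]
 [ 0.4318 -0.3028  0.12  ]] cen [ 0.4203 -0.2955  0.12  ]
0.0191 102.3
0.019 12.0
0.0191 -77.1
0.0192 -168.0
stand [[ 0.3789 -0.322   0.07  ]
 [ 0.3946 -0.254   0.07  ]
 [ 0.4625 -0.2687  0.07  ]
 [ 0.4477 -0.3377  0.07  ]] [ 0.4209 -0.2956  0.07  ]
0.0698 77.0
0.0695 -12.2
0.0706 -102.1
0.0706 167.2
flange [ 0.42050372 -0.29560953  0.075     ]
t 42.1 tcp [ 0.4203 -0.2962  0.2213] w 60.0 F [-0.29 -0.02  0.07]
tool d mm [ 0.7 71.3  0.1]
toolx [-0.001  1.    -0.   ] tooly [ 0.001 -0.    -1.   ] toolz [-1.    -0.001 -0.001]
turn [ 8.000e-04  2.017e-01 -1.000e-04]
after-turn d mm [ 0.7 71.3  0.2]
```

Call:
{"method": "jog_arm", "body": {
  "motion": [
    {"gripper":50,"tx":1,"ty":0,"tz":0.4,"ax":0,"ay":-0.108,"az":0},
    {"gripper":50,"tx":0,"ty":0,"tz":0,"ax":0,"ay":-0.107,"az":0},
    {"gripper":50,"tx":0,"ty":30,"tz":0,"ax":0,"ay":0,"az":0},
    {"gripper":50,"tx":0,"ty":30,"tz":0,"ax":0,"ay":0,"az":0},
    {"gripper":50,"tx":0,"ty":10,"tz":0,"ax":0,"ay":0,"az":0},
    {"gripper":50,"tx":0,"ty":0,"tz":0,"ax":0,"ay":0,"az":0},
    {"gripper":50,"tx":0,"ty":0,"tz":0,"ax":0,"ay":0,"az":0},
    {"gripper":50,"tx":0,"ty":0,"tz":0,"ax":0,"ay":0,"az":0}
  ]
}}

```text
clock: 42.9
tcp_pos: [0.4203, -0.2959, 0.1522]
orientation: [-1.102, -1.367, 1.366]
contact_force: [0.9, -0.4, 0.2]
grip_width: 0.0501
```

Run:
```python
from h import *
a=np.radians(102.3); togo([0.4199,-0.2950,0.097],(np.cos(a),np.sin(a)))
im,cal=look("wrist","w33.png")
save(im,"w33c.png",(130,120,390,340),2.8)
p,M,o=pose(); print(proj(cal,(p[0],p[1],.12)))
```

```text
t 42.9 tcp [ 0.4203 -0.2959  0.1522] w 50.1 F [ 0.85 -0.36  0.17]
tool d mm [ 1.1 55.2  0.3]
toolx [-0.214  0.977 -0.001] tooly [ 0.002 -0.001 -1.   ] toolz [-0.977 -0.214 -0.002]
turn [ 0.002   0.0005 -0.0014]
after-turn d mm [ 1.  55.2  0.2]
[261.54395719 236.59837013]
```

View pics/w33c.png

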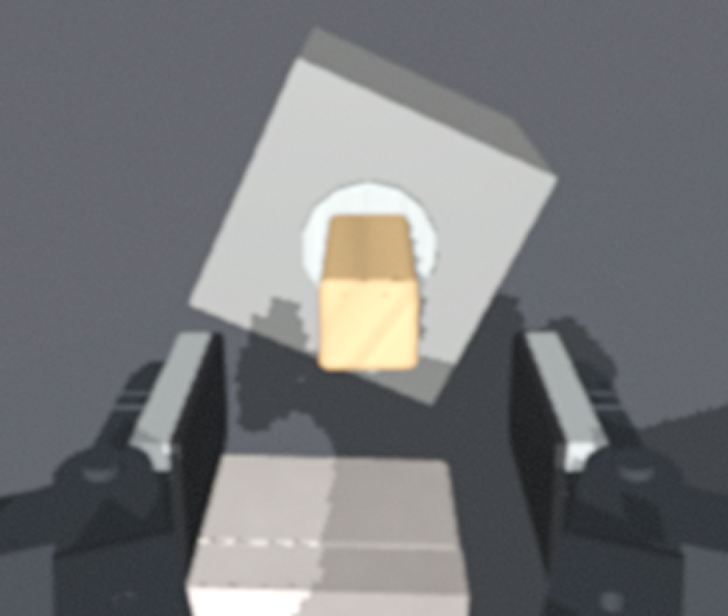

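Call:
{"method": "jog_arm", "body": {
  "motion": [
    {"gripper":50,"tx":0.4,"ty":20,"tz":0.2,"ax":0,"ay":0,"az":0},
    {"gripper":50,"tx":0,"ty":20,"tz":0,"ax":0,"ay":0,"az":0},
    {"gripper":50,"tx":0,"ty":14,"tz":0,"ax":0,"ay":0,"az":0},
    {"gripper":50,"tx":0,"ty":0,"tz":0,"ax":0,"ay":0,"az":0},
    {"gripper":50,"tx":0,"ty":0,"tz":0,"ax":0,"ay":0,"az":0},
    {"gripper":50,"tx":0,"ty":0,"tz":0,"ax":0,"ay":0,"az":0}
  ]
}}

```text
clock: 43.55
tcp_pos: [0.4197, -0.2955, 0.0977]
orientation: [-1.101, -1.366, 1.366]
contact_force: [-0.2, 0.6, 0.1]
grip_width: 0.0497
```

Run:
```python
from h import *
a=np.radians(102.3); togo([0.4199,-0.2950,0.097],(np.cos(a),np.sin(a)))
```

```text
t 43.55 tcp [ 0.4197 -0.2955  0.0977] w 49.7 F [-0.19  0.59  0.08]
tool d mm [ 0.4  0.7 -0.3]
toolx [-0.213  0.977 -0.001] tooly [ 0.001 -0.001 -1.   ] toolz [-0.977 -0.213 -0.001]
turn [ 0.0012  0.0004 -0.001 ]
after-turn d mm [ 0.4  0.7 -0.3]
```

Call:
{"method": "jog_arm", "body": {
  "motion": [
    {"gripper":30,"tx":0,"ty":0,"tz":0,"ax":0,"ay":0,"az":0},
    {"gripper":24,"tx":0,"ty":0,"tz":0,"ax":0,"ay":0,"az":0},
    {"gripper":15,"tx":0,"ty":0,"tz":0,"ax":0,"ay":0,"az":0},
    {"gripper":15,"tx":0,"ty":0,"tz":0,"ax":0,"ay":0,"az":0},
    {"gripper":15,"tx":0,"ty":0,"tz":0,"ax":0,"ay":0,"az":0},
    {"gripper":15,"tx":0,"ty":0,"tz":0,"ax":0,"ay":0,"az":0}
  ],
  "newtons": 60
}}

```text
clock: 44.15
tcp_pos: [0.4195, -0.2953, 0.0974]
orientation: [-1.101, -1.366, 1.366]
contact_force: [-0.5, 1.1, 6.5]
grip_width: 0.0193
```

Call:
{"method": "jog_arm", "body": {
  "motion": [
    {"gripper":15,"tx":0,"ty":-5,"tz":0,"ax":0,"ay":0,"az":0},
    {"gripper":15,"tx":0,"ty":-15,"tz":0,"ax":0,"ay":0,"az":0},
    {"gripper":15,"tx":0,"ty":-25,"tz":0,"ax":0,"ay":0,"az":0},
    {"gripper":15,"tx":0,"ty":-30,"tz":0,"ax":0,"ay":0,"az":0},
    {"gripper":15,"tx":0,"ty":-25,"tz":0,"ax":0,"ay":0,"az":0},
    {"gripper":15,"tx":0,"ty":-10,"tz":0,"ax":0,"ay":0,"az":0},
    {"gripper":15,"tx":0,"ty":0,"tz":0,"ax":0,"ay":0,"az":0},
    {"gripper":15,"tx":0,"ty":0,"tz":0,"ax":0,"ay":0,"az":0},
    {"gripper":15,"tx":0,"ty":0,"tz":0,"ax":0,"ay":0,"az":0}
  ]
}}

```text
clock: 45.05
tcp_pos: [0.4183, -0.2945, 0.2054]
orientation: [-1.097, -1.365, 1.366]
contact_force: [0.0, 0.1, -1.2]
grip_width: 0.019
```

Run:
```python
from h import *
a=np.radians(102.3); togo([0.6007,-0.3220,0.205],(np.cos(a),np.sin(a)))
im,cal=look("wrist","w34.png")
im,cal=look("side","s34.png",(230,170,430,350),3)
im,cal=look("top","t34.png",(330,100,460,260),3.5)
```

```text
t 45.05 tcp [ 0.4183 -0.2945  0.2054] w 19.0 F [ 0.01  0.07 -1.2 ]
tool d mm [-6.590e+01 -1.000e-01 -1.723e+02]
toolx [-0.214  0.977  0.002] tooly [-0.002  0.001 -1.   ] toolz [-0.977 -0.214  0.002]
turn [-0.0021  0.0006  0.0016]
after-turn d mm [ -65.8    0.4 -172.3]
```

View pics/w34.png

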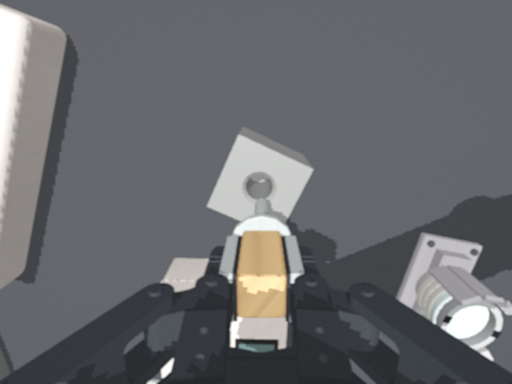

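View pics/s34.png

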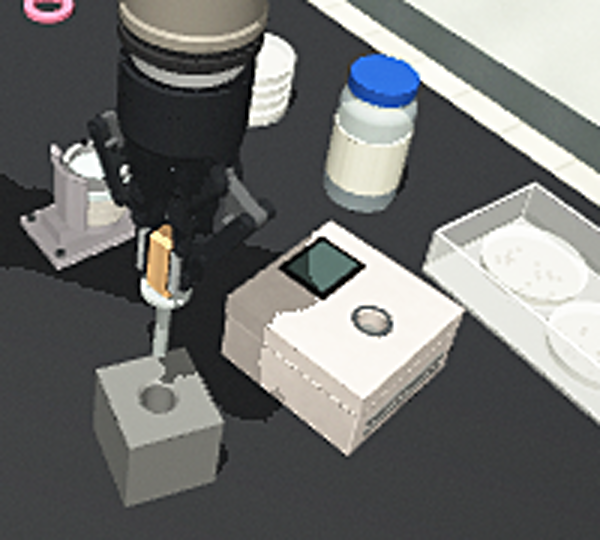

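Call:
{"method": "jog_arm", "body": {
  "motion": [
    {"gripper":15,"tx":0,"ty":0,"tz":-20,"ax":0,"ay":0,"az":0},
    {"gripper":15,"tx":-2,"ty":0,"tz":-34,"ax":0,"ay":0,"az":0},
    {"gripper":15,"tx":-4,"ty":0,"tz":-34,"ax":0,"ay":0,"az":0},
    {"gripper":15,"tx":-4,"ty":0,"tz":-34,"ax":0,"ay":0,"az":0},
    {"gripper":15,"tx":-4,"ty":0,"tz":-34,"ax":0,"ay":0,"az":0},
    {"gripper":15,"tx":-2,"ty":0,"tz":-16,"ax":0,"ay":0,"az":0},
    {"gripper":15,"tx":0,"ty":0,"tz":0,"ax":0,"ay":0,"az":0},
    {"gripper":15,"tx":0,"ty":0,"tz":0,"ax":0,"ay":0,"az":0},
    {"gripper":15,"tx":0,"ty":0,"tz":0,"ax":0,"ay":0,"az":0},
    {"gripper":15,"tx":0,"ty":0,"tz":0,"ax":0,"ay":0,"az":0}
  ]
}}

```text
clock: 46.2
tcp_pos: [0.5894, -0.2746, 0.2069]
orientation: [-1.1, -1.365, 1.365]
contact_force: [-0.2, 0.2, -0.1]
grip_width: 0.0195
```

Run:
```python
from h import *
a=np.radians(102.3); togo([0.6007,-0.3220,0.205],(np.cos(a),np.sin(a)))
im,cal=look("wrist","w35.png")
print(proj(cal,(0.6007,-.322,.07)))
im,cal=look("top","t35.png",(330,100,460,260),3.5)
togo([0.6007,-0.3220,0.205],(np.cos(a),np.sin(a)))
```

```text
t 46.2 tcp [ 0.5894 -0.2746  0.2069] w 19.5 F [-0.18  0.15 -0.08]
tool d mm [-48.7   1.9  -1. ]
toolx [-0.212  0.977  0.   ] tooly [-0.  0. -1.] toolz [-0.977 -0.212  0.   ]
turn [-0.0004 -0.001   0.0002]
after-turn d mm [-48.7   1.9  -0.9]
[205.70225709 186.30711341]
t 46.3 tcp [ 0.5898 -0.2743  0.207 ] w 19.3 F [-0.13 -0.2  -0.8 ]
tool d mm [-48.9   2.   -0.5]
toolx [-0.213  0.977  0.   ] tooly [ 0.  0. -1.] toolz [-0.977 -0.213 -0.   ]
turn [ 0.0001 -0.0004  0.0001]
after-turn d mm [-48.9   2.   -0.5]
```

View pics/w35.png

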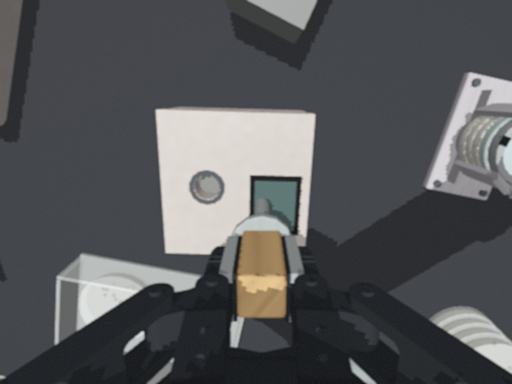

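View pics/t35.png

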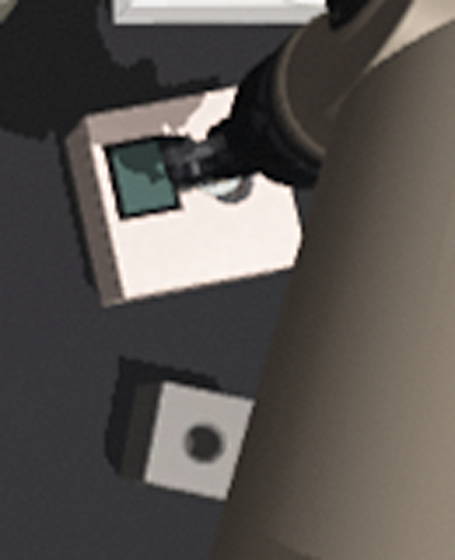

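Call:
{"method": "jog_arm", "body": {
  "motion": [
    {"gripper":15,"tx":-24,"ty":0,"tz":-0.4,"ax":0,"ay":0,"az":0},
    {"gripper":15,"tx":-24,"ty":0,"tz":0,"ax":0,"ay":0,"az":0},
    {"gripper":15,"tx":0,"ty":10,"tz":0,"ax":0,"ay":0,"az":0},
    {"gripper":15,"tx":0,"ty":15,"tz":0,"ax":0,"ay":0,"az":0},
    {"gripper":15,"tx":0,"ty":13,"tz":0,"ax":0,"ay":0,"az":0},
    {"gripper":15,"tx":0,"ty":0,"tz":0,"ax":0,"ay":0,"az":0},
    {"gripper":15,"tx":0,"ty":0,"tz":0,"ax":0,"ay":0,"az":0},
    {"gripper":15,"tx":0,"ty":0,"tz":0,"ax":0,"ay":0,"az":0}
  ]
}}

```text
clock: 47.1
tcp_pos: [0.6016, -0.3205, 0.1693]
orientation: [-1.1, -1.367, 1.366]
contact_force: [-0.4, -1.0, -0.7]
grip_width: 0.0196
```

Run:
```python
from h import *
a=np.radians(102.3); togo([0.6005,-0.3210,0.1344],(np.cos(a),np.sin(a)))
im,cal=look("wrist","w36.png",(150,130,370,340),3)
im,cal=look("side","s36.png",(260,190,420,330),4)
im,cal=look("top","t36.png",(330,100,460,260),3.5)
```

```text
t 47.1 tcp [ 0.6016 -0.3205  0.1693] w 19.6 F [-0.41 -1.04 -0.75]
tool d mm [-0.3 34.9  1.2]
toolx [-0.214  0.977 -0.   ] tooly [ 0.001 -0.    -1.   ] toolz [-0.977 -0.214 -0.001]
turn [ 0.0007  0.0011 -0.0003]
after-turn d mm [-0.3 34.9  1.2]
```

View pics/w36.png

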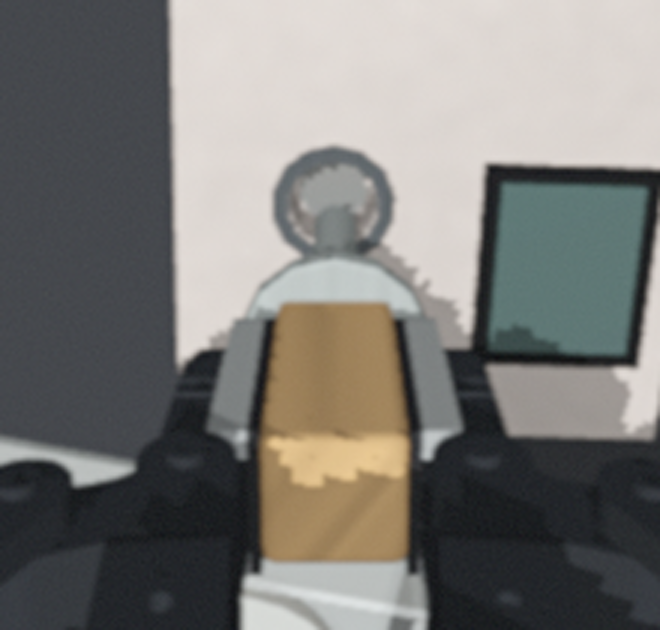

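View pics/s36.png

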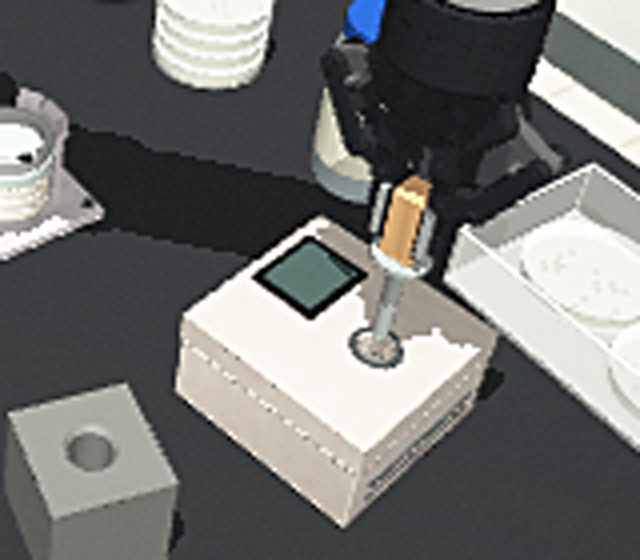

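Run:
```python
from h import *
cal=vision.get_calibration("wrist"); p,M,o=pose()
for z in (.085,.07): 
    q=proj(cal,(p[0],p[1],z)); print(z,q,(q-[150,130])*3)
h=back(cal,(150+334/3,130+205/3),.07); print("hole",h, "rel tool",(M.T@(h-p)*1000).round(1))
```

```text
0.085 [261.43261466 205.18455088] [334.29784399 225.55365263]
0.07 [261.44273698 198.54843482] [334.32821095 205.64530446]
hole [ 0.60143706 -0.32091395  0.07      ] rel tool [-0.  99.5  0.3]
```

Call:
{"method": "jog_arm", "body": {
  "motion": [
    {"gripper":15,"tx":0,"ty":8,"tz":0,"ax":0,"ay":0,"az":0},
    {"gripper":15,"tx":0,"ty":8,"tz":0,"ax":0,"ay":0,"az":0},
    {"gripper":15,"tx":0,"ty":6,"tz":0,"ax":0,"ay":0,"az":0},
    {"gripper":15,"tx":0,"ty":3,"tz":0,"ax":0,"ay":0,"az":0},
    {"gripper":15,"tx":0,"ty":0,"tz":0,"ax":0,"ay":0,"az":0},
    {"gripper":15,"tx":0,"ty":0,"tz":0,"ax":0,"ay":0,"az":0}
  ]
}}

```text
clock: 47.85
tcp_pos: [0.6011, -0.3207, 0.1439]
orientation: [-1.099, -1.366, 1.366]
contact_force: [-0.7, 0.8, 1.9]
grip_width: 0.0189
```

Call:
{"method": "jog_arm", "body": {
  "motion": [
    {"gripper":15,"tx":0,"ty":3,"tz":0,"ax":0,"ay":0,"az":0},
    {"gripper":15,"tx":0,"ty":2.5,"tz":0,"ax":0,"ay":0,"az":0},
    {"gripper":15,"tx":0,"ty":0,"tz":0,"ax":0,"ay":0,"az":0},
    {"gripper":15,"tx":0,"ty":0,"tz":0,"ax":0,"ay":0,"az":0}
  ]
}}

```text
clock: 48.25
tcp_pos: [0.6016, -0.321, 0.1395]
orientation: [-1.101, -1.367, 1.366]
contact_force: [-2.3, 1.3, 7.8]
grip_width: 0.0194
```

Call:
{"method": "jog_arm", "body": {
  "motion": [
    {"gripper":15,"tx":0,"ty":1,"tz":0,"ax":0,"ay":0,"az":0},
    {"gripper":15,"tx":0,"ty":0,"tz":0,"ax":0,"ay":0,"az":0},
    {"gripper":15,"tx":0,"ty":0,"tz":0,"ax":0,"ay":0,"az":0}
  ]
}}

```text
clock: 48.55
tcp_pos: [0.6017, -0.3211, 0.1394]
orientation: [-1.101, -1.367, 1.365]
contact_force: [-3.5, 2.4, 13.3]
grip_width: 0.02
```

Run:
```python
from h import *
a=np.radians(102.3); togo([0.6005,-0.3210,0.1344],(np.cos(a),np.sin(a)))
im,cal=look("wrist","w37.png",(150,130,370,340),3)
im,cal=look("side","s37.png",(260,190,420,330),4)
togo([0.6005,-0.3210,0.1344],(np.cos(a),np.sin(a)))
```

```text
t 48.55 tcp [ 0.6017 -0.3211  0.1394] w 20.0 F [-3.47  2.43 13.32]
tool d mm [0.4 5.  1.1]
toolx [-0.213  0.977 -0.   ] tooly [ 0.002 -0.    -1.   ] toolz [-0.977 -0.213 -0.002]
turn [ 0.0016  0.0003 -0.0005]
after-turn d mm [0.3 5.  1.1]
t 48.65 tcp [ 0.6017 -0.3211  0.1394] w 19.4 F [-3.65  2.31 13.02]
tool d mm [0.4 5.  1.1]
toolx [-0.213  0.977 -0.001] tooly [ 0.002 -0.    -1.   ] toolz [-0.977 -0.213 -0.002]
turn [ 0.0016  0.0003 -0.0006]
after-turn d mm [0.4 5.  1.1]
```

View pics/w37.png

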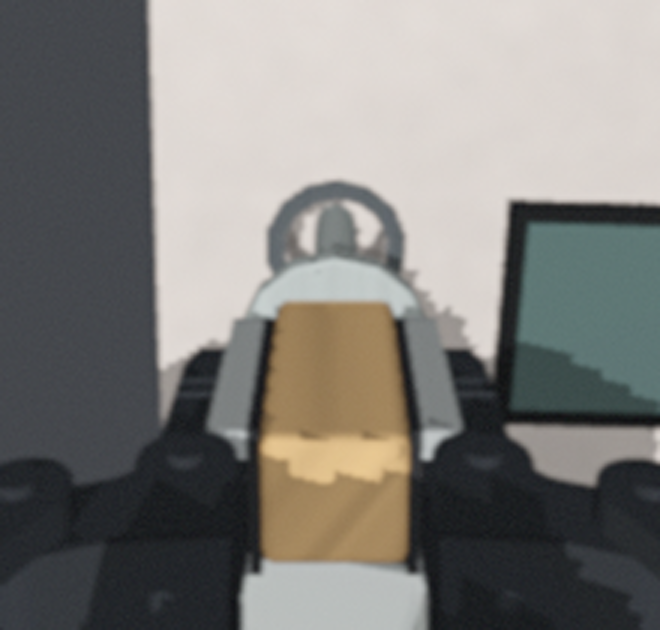

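View pics/s37.png

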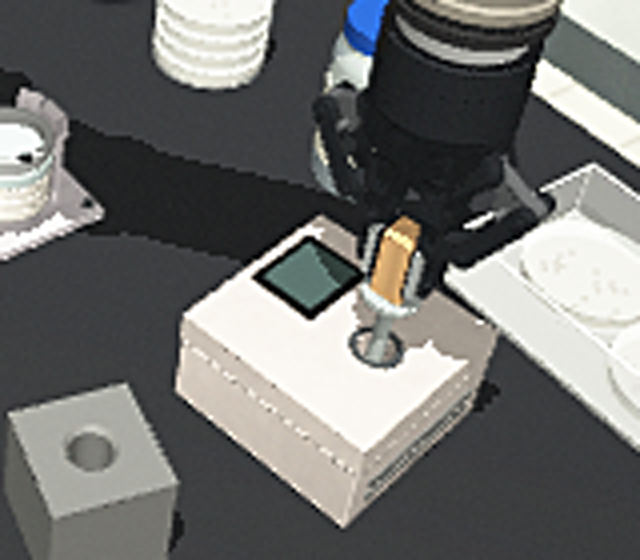

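Call:
{"method": "jog_arm", "body": {
  "motion": [
    {"gripper":15,"tx":0,"ty":-6,"tz":0,"ax":0,"ay":0,"az":0},
    {"gripper":15,"tx":0,"ty":-15,"tz":0,"ax":0,"ay":0,"az":0},
    {"gripper":15,"tx":0,"ty":-25,"tz":0,"ax":0,"ay":0,"az":0},
    {"gripper":15,"tx":0,"ty":-20,"tz":0,"ax":0,"ay":0,"az":0},
    {"gripper":15,"tx":0,"ty":0,"tz":0,"ax":0,"ay":0,"az":0},
    {"gripper":15,"tx":0,"ty":0,"tz":0,"ax":0,"ay":0,"az":0}
  ]
}}

```text
clock: 49.25
tcp_pos: [0.6013, -0.3207, 0.2035]
orientation: [-1.1, -1.366, 1.366]
contact_force: [0.0, -0.2, -1.8]
grip_width: 0.0196
```

Run:
```python
from h import *
a=np.radians(102.3); togo([0.4195,-0.2953,0.205],(np.cos(a),np.sin(a)))
```

```text
t 49.25 tcp [ 0.6013 -0.3207  0.2035] w 19.6 F [ 0.04 -0.16 -1.77]
tool d mm [ 63.7  -1.6 172.1]
toolx [-0.214  0.977 -0.   ] tooly [ 0.001 -0.    -1.   ] toolz [-0.977 -0.214 -0.001]
turn [ 0.0005  0.0005 -0.0003]
after-turn d mm [ 63.6  -1.5 172.2]
```

Call:
{"method": "jog_arm", "body": {
  "motion": [
    {"gripper":15,"tx":6,"ty":-1,"tz":17,"ax":0,"ay":0,"az":0},
    {"gripper":15,"tx":12,"ty":0,"tz":32,"ax":0,"ay":0,"az":0},
    {"gripper":15,"tx":12,"ty":0,"tz":32,"ax":0,"ay":0,"az":0},
    {"gripper":15,"tx":12,"ty":0,"tz":32,"ax":0,"ay":0,"az":0},
    {"gripper":15,"tx":12,"ty":0,"tz":32,"ax":0,"ay":0,"az":0},
    {"gripper":15,"tx":6,"ty":0,"tz":17,"ax":0,"ay":0,"az":0},
    {"gripper":15,"tx":3.7,"ty":0,"tz":10,"ax":0,"ay":0,"az":0},
    {"gripper":15,"tx":0,"ty":0,"tz":0,"ax":0,"ay":0,"az":0},
    {"gripper":15,"tx":0,"ty":0,"tz":0,"ax":0,"ay":0,"az":0},
    {"gripper":15,"tx":0,"ty":0,"tz":0,"ax":0,"ay":0,"az":0}
  ]
}}

```text
clock: 50.25
tcp_pos: [0.4209, -0.2952, 0.2042]
orientation: [-1.1, -1.367, 1.367]
contact_force: [-0.1, 0.3, -0.5]
grip_width: 0.0197
```

Run:
```python
from h import *
a=np.radians(102.3); togo([0.4195,-0.2953,0.17],(np.cos(a),np.sin(a)))
im,cal=look("wrist","w38.png",(150,130,370,340),3)
p,M,o=pose(); q=proj(cal,(p[0],p[1],.07)); print((q-[150,130])*3)
```

```text
t 50.25 tcp [ 0.4209 -0.2952  0.2042] w 19.7 F [-0.09  0.34 -0.49]
tool d mm [ 0.2 34.2  1.4]
toolx [-0.215  0.977 -0.   ] tooly [ 0. -0. -1.] toolz [-0.977 -0.215 -0.   ]
turn [ 0.0002  0.0016 -0.0004]
after-turn d mm [ 0.2 34.2  1.4]
[334.28950388 167.46711193]
```

View pics/w38.png

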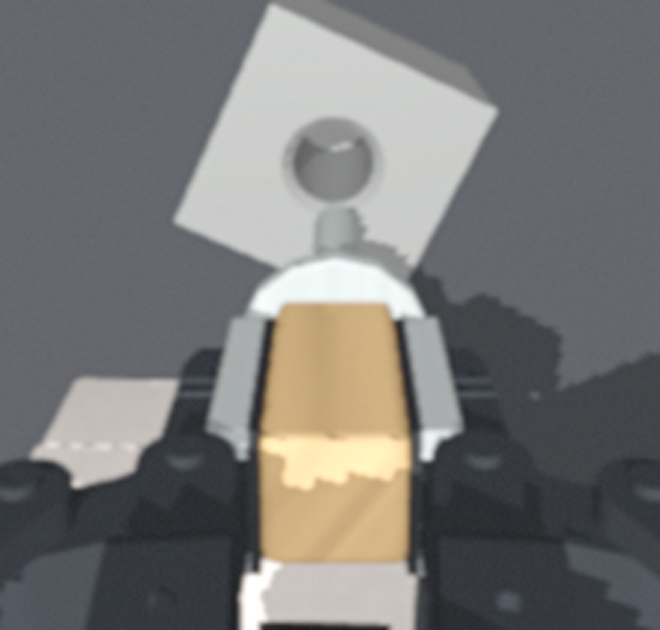

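Call:
{"method": "jog_arm", "body": {
  "motion": [
    {"gripper":15,"tx":0,"ty":10,"tz":1.2,"ax":0,"ay":0,"az":0},
    {"gripper":15,"tx":0,"ty":15,"tz":0,"ax":0,"ay":0,"az":0},
    {"gripper":15,"tx":0,"ty":15,"tz":0,"ax":0,"ay":0,"az":0},
    {"gripper":15,"tx":0,"ty":15,"tz":0,"ax":0,"ay":0,"az":0},
    {"gripper":15,"tx":0,"ty":15,"tz":0,"ax":0,"ay":0,"az":0},
    {"gripper":15,"tx":0,"ty":15,"tz":0,"ax":0,"ay":0,"az":0},
    {"gripper":15,"tx":0,"ty":10,"tz":0,"ax":0,"ay":0,"az":0},
    {"gripper":15,"tx":0,"ty":5,"tz":0,"ax":0,"ay":0,"az":0},
    {"gripper":15,"tx":0,"ty":0,"tz":0,"ax":0,"ay":0,"az":0},
    {"gripper":15,"tx":0,"ty":0,"tz":0,"ax":0,"ay":0,"az":0},
    {"gripper":15,"tx":0,"ty":0,"tz":0,"ax":0,"ay":0,"az":0}
  ]
}}

```text
clock: 51.4
tcp_pos: [0.4188, -0.2958, 0.1049]
orientation: [-1.101, -1.366, 1.366]
contact_force: [-0.1, -0.4, -1.0]
grip_width: 0.0191
```

Call:
{"method": "jog_arm", "body": {
  "motion": [
    {"gripper":15,"tx":0,"ty":4,"tz":0,"ax":0,"ay":0,"az":0},
    {"gripper":15,"tx":0,"ty":2,"tz":0,"ax":0,"ay":0,"az":0},
    {"gripper":15,"tx":0,"ty":1,"tz":0,"ax":0,"ay":0,"az":0},
    {"gripper":15,"tx":0,"ty":0,"tz":0,"ax":0,"ay":0,"az":0},
    {"gripper":15,"tx":0,"ty":0,"tz":0,"ax":0,"ay":0,"az":0}
  ]
}}

```text
clock: 51.9
tcp_pos: [0.4183, -0.2954, 0.0974]
orientation: [-1.099, -1.366, 1.366]
contact_force: [-0.8, 1.5, 2.8]
grip_width: 0.0193
```

Call:
{"method": "jog_arm", "body": {
  "motion": [
    {"gripper":15,"tx":0,"ty":0.3,"tz":0,"ax":0,"ay":0,"az":0},
    {"gripper":28,"tx":0,"ty":0,"tz":0,"ax":0,"ay":0,"az":0},
    {"gripper":50,"tx":0,"ty":0,"tz":0,"ax":0,"ay":0,"az":0},
    {"gripper":50,"tx":0,"ty":0,"tz":0,"ax":0,"ay":0,"az":0},
    {"gripper":50,"tx":0,"ty":0,"tz":0,"ax":0,"ay":0,"az":0},
    {"gripper":50,"tx":0,"ty":-10,"tz":0,"ax":0,"ay":0,"az":0},
    {"gripper":50,"tx":0,"ty":-30,"tz":0,"ax":0,"ay":0,"az":0},
    {"gripper":50,"tx":0,"ty":-40,"tz":0,"ax":0,"ay":0,"az":0},
    {"gripper":50,"tx":0,"ty":-40,"tz":0,"ax":0,"ay":0,"az":0},
    {"gripper":50,"tx":0,"ty":0,"tz":0,"ax":0,"ay":0,"az":0},
    {"gripper":50,"tx":0,"ty":0,"tz":0,"ax":0,"ay":0,"az":0}
  ]
}}

```text
clock: 53.0
tcp_pos: [0.4189, -0.2958, 0.2183]
orientation: [-1.102, -1.368, 1.366]
contact_force: [-0.4, 0.3, 0.4]
grip_width: 0.0499
```

Run:
```python
from h import *
p,M,o=pose();print(p)
im,cal=look("wrist","w39.png",(100,60,512,340),1.9)
im,cal=look("side","s39.png",(200,150,440,350),3)
im,cal=look("top","t39.png",(200,90,430,260),3)
```

```text
[ 0.41893112 -0.29575105  0.21834381]
```

View pics/w39.png

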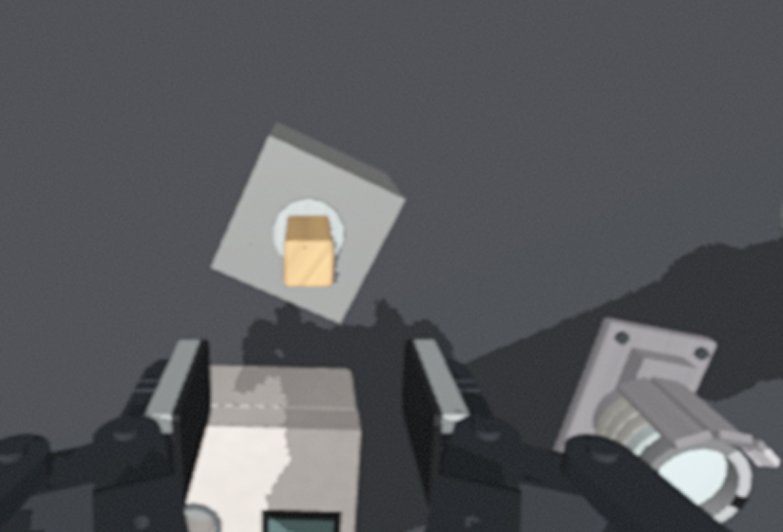

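View pics/s39.png

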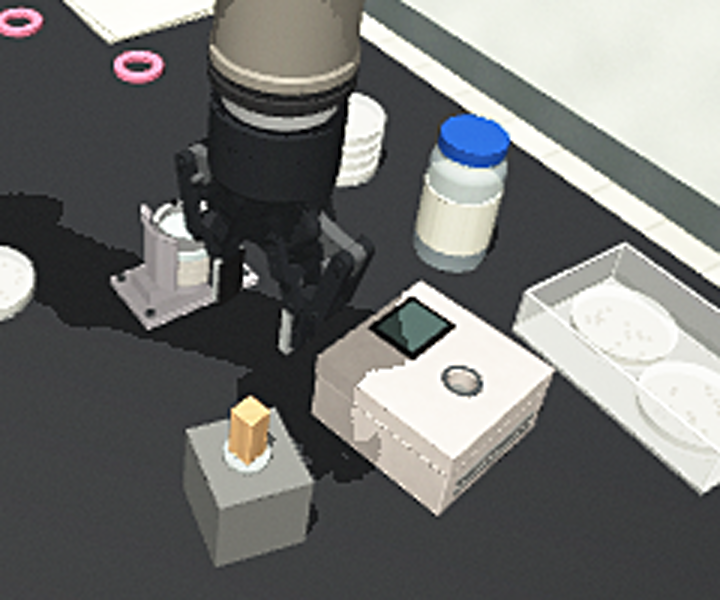

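View pics/t39.png

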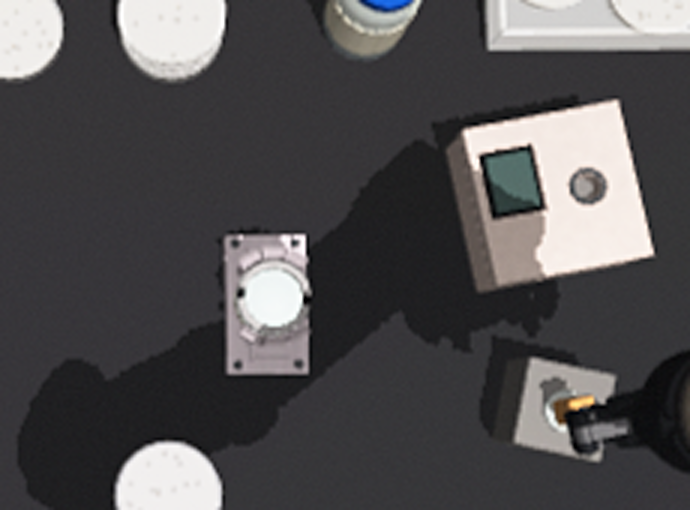

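```bash
python3 -c "
from bench import ticket; print(ticket.hand_in())"
```

```text
the job is handed in; nothing more can be done
None
```

I built the lens stack, pressed the zero button with the stylus, put the stylus back in its stand and handed the job in at about 53 s. `hand_in` gives no verdict, so the results below come from my own checks.

- **Stack:** There were three white spacers on the bench, and no others showed in the top and side views. I set them in the holder, then the lens blank, then the retaining ring. Each part was released only once the wrist force showed contact (about 3–10 N). The last pictures show the ring lying flat and centred on the lens.
- **Zero button:** I pushed until the force reached 13 N, well above the 4.5 N it needs. The pin tip worked out to be 20 mm below the hole's mouth, which is full travel, and I held it there for several tenths of a second. I could not read the button joint directly. The hole looked normal in the last top picture, but I did not measure that the button had come back up.
- **Stylus:** It stands upright with its flange on the stand and the gripper clear above it.
- **Other items:** The dishes, bottle and forceps were not touched. The pink and orange rings were left alone.
- **Disagreements:** The top and wrist cameras differed by up to about 3 mm. I settled this by re-measuring close up and from where the gripper closed on the parts. While gripping a 60 mm part the gripper read about 58 mm.

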